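# Level and zero a counting scale, then load the cartons of key blanks

### The job

Get the counting scale ready for the stock count: put the lock cylinders left on its pan into the blue tray, then, with the pan empty, turn the two front levelling knobs until the bubble of each vial stands between its two lines. Press the green zero key, then set every white carton of key blanks on the steel pan, well in from its edges. Do not lean hard on the scale.

Things in the scene. Friction and masses are not known exactly. Their poses are not given: they have to be found in the camera images.
- pan_center (a point): Centre of the top face of the flat steel pan, 205 (x) by 230 (y) mm, 50 mm above the bench, on the rear part of the counting scale. Scale axes: x from its front (control strip, robot's side) to its rear, y to its left, z up.
- knob_left_grip (a point): Black ribbed knob of the front left (+y) levelling screw, 30 mm across, 59 to 85 mm above the bench, vertical axis; the point is on its axis, 72 mm up. Light (0.05 N m), stays where left, does not rise or sink. Turned clockwise seen from above it raises the front left corner and moves the left bubble 1.3 mm per rad (8 mm a turn) along (-0.79, +0.61) in scale x, y; else the opposite.
- knob_right_grip (a point): The same knob of the front right (-y) levelling screw. Turned clockwise seen from above it raises the front right corner and moves the right bubble 1.3 mm per rad along (-0.79, -0.61) in scale x, y; counter-clockwise the opposite. Each knob has at least a turn of travel either side of level; fingers have room round it above 48 mm height.
- knob_left: The left levelling screw with its knob: origin on its axis at the bench, z up.
- knob_right: The right levelling screw with its knob: origin on its axis at the bench, z up.
- zero_key_top (a point): Centre of the top of the round green zero key, 22 mm across, on the scale's front strip between the display and the right vial, about 53 mm above the bench; it is pressed straight down and springs back by itself.
- zero_key (a joint): Travel of the zero key: 0 up, 0.006 m fully down; it counts as pressed beyond 0.003 m. The spring needs 1.5 N to start and 5 N fully down.
- tray_floor (a point): Blue open tray 90 (x) by 150 (y) by 18 mm high, fixed on the bench at the left; walls 3 mm thick, with a 2 mm thick and 14 mm high cross wall along its x axis at the middle, which leaves two compartments of 84 by 71 mm, centred at y = +36.5 and -36.5 mm. The point is the centre of its floor, 3 mm above the bench.
- cylinder_silver_center (a point): Silver profile lock cylinder lying on its side, 70 (x) by 31 (y) by 17 mm high, 0.19 kg; centre, half-way up. Left on the pan at the start, or absent. Grasp it across y at its middle.
- cylinder_brass_center (a point): Brass profile lock cylinder, same shape and size; centre, half-way up. Left on the pan at the start, or absent.
- cylinder_silver: The silver lock cylinder as a  origin at the centre of its underside.
- cylinder_brass: The brass lock cylinder as a  origin at the centre of its underside.
- scale_plate: Upper part of the scale (off-white housing 270 by 230 mm, top 40 mm above the bench, pan, strip, vials); origin at the rear foot, 12 mm up, axes as the scale's. The scale is fixed on the bench and stands on a rear foot on its middle line and two levelling screws in lugs at its front corners; its tilt stays under 1.5 degrees.
- vial_left (a point): Centre of the left of the two slanted tubular bubble vials on the scale's front strip: lime-green window 42 mm long and 14 mm wide in a black mount, 47 mm above the bench, with two black cross lines 10 mm either side of the centre. The vial lies along (-0.79, +0.61) in scale x, y (parallel to the line from the rear foot to the left screw), so only the left knob moves its bubble.
- bubble_left_center (a point): Centre of the pale bubble in the left vial, 14 mm long, 7 mm wide; it moves along the vial towards the higher end, at once, up to 12 mm. It is between the lines when its centre is within 2.5 mm of the vial's centre.
- vial_right (a point): Centre of the right vial, the mirror image of the left: it lies along (-0.79, -0.61) in scale x, y and answers to the right knob alone.
- bubble_right_center (a point): Centre of the pale bubble in the right vial; same size and behaviour.
- carton_a_center (a point): White closed carton of key blanks, 96 (x) by 66 (y) by 50 mm high, 0.25 to 0.46 kg, standing on the bench right of the scale, or absent; centre, half-way up. Grasp it across its 66 mm width. (A tan carton farther right is stock that stays.)
- carton_b_center (a point): Second white carton of key blanks, same as the first, or absent; centre, half-way up.
- carton_c_center (a point): Third white carton of key blanks, same as the first, or absent; centre, half-way up.
- carton_d_center (a point): Fourth white carton of key blanks, same as the first, or absent; centre, half-way up.
Mind the look-alikes: they are no part of the job. Leave any orange look-alike of the cylinder_brass alone.

How it is judged:
By the outcome, as a careful person would: the job done as asked, in the order asked, and still so for the second after the job is handed in, with the robot touching nothing.
Of cylinder_silver, cylinder_brass only 1 to 2 are there at a start; the rules pass over those that are not, and their reading is None.
Of carton_a, carton_b, carton_c, carton_d only 3 to 4 are there at a start; the rules pass over those that are not, and their reading is None.
At some moment in a run one of carton_a, carton_b, carton_c, carton_d may be knocked a few centimetres aside while the robot is not near it.
Once in a run the grip may slacken for a moment while it holds something.
It also fails if it takes over 210 s, if anything falls off the work surface, if the arm or the gripper's body presses on something with over 40 N, if the wrist force passes 120 N, or if a joint passes its speed limit or range.

### The arm

A 7-joint arm with a two-finger parallel gripper is mounted at the origin on a cart in front of the work surface, level with it; the furniture and walls round the work are solid. World frame = base frame: x ahead of the robot, y to its left, z up, the work surface at z = 0. Lengths are in m, angles in rad, forces in N, time in s.
With the tool pointing down it reaches from about 0.4 to 0.85 m from the base axis. Payload 10.4 kg.
Tool frame: the origin (TCP) lies between the finger pads; the fingertips stand ahead of it and the grasp point (between the pads) lies 5 mm behind it (manip.tip_extent is the z of the fingertips in the tool frame, in m); z points along the fingers, y is the line along which they close (so a half turn about z gives the same grasp; the last joint's range is limited). The gripper opens to 85 mm and grips with 20 to 120 N. Pads are 22 mm wide; open, the fingers measure 114 mm over their backs; the gripper's body (76 mm by 85 mm) begins 54 mm behind the grasp point. The pads swing forward as they close: fully open they stand 13 mm farther back than shut.
Start: joints at [-1.198, 0.332, -0.065, 1.46, 0.022, 1.35, -0.088], TCP at [0.241, 0.577, 0.245] pointing down, gripper open.
Joint ranges: [-2.6, 2.6], [-0.5, 2.12], [-1.47, 1.34], [0.16, 2.42], [-1.27, 4.41], [0.06, 2.06], [-2.6, 2.6]. Speed limits (rad/s): [2.22, 2.22, 2.79, 2.79, 3.14, 3.14, 3.14].

### API

Orientations are given as a unit quaternion [x, y, z, w].
In Python, from workcell import status, viewer, manip gives the robot as it stands.
- The arm moves only by the tool play_rows, never from a script. Its argument "plan" is one flat list of numbers, 7 for each row, row after row: the turn, a rotation vector about the tool's x, y, z in degrees, then the shift along the tool's x, y, z in m, then the opening, from 0 (shut) to 1 (fully open). In form: [ax, ay, az, dx, dy, dz, grip, ax, ay, az, dx, dy, dz, grip, ...]. A call has 1 to 20 rows; each row is the pose to reach, as a shift and turn from the pose commanded when the call began, along the tool's axes at that moment; what a row does not reach only later rows make up. A row lasts 1/8 s, in which the tool goes at most 62.5 mm and 10.7 degrees, less where a joint would pass 70% of its speed; a pose out of reach is approached as far as the arm can. A call with a gripper value outside its range is refused whole. The fingers move at their own pace and stop on an object; "squeeze" is the grip in N (left out, the last holds). Time passes only in rows, so rows that repeat a pose let the fingers close. It gives the time, the measured TCP pose, the force, the opening and the grip force at its end, in the units of the state.
- status.get_obs(): the state, without advancing time (a new reading comes with each control period).
- viewer.camera(name): name is "side" or "top"; returns the picture (480x640x3 uint8, red, green, blue); there is no depth.
- viewer.camera_model(name): a dict with "fx", "fy", "cx", "cy" (pixels), "D" ([k1, k2, p1, p2, k3] as OpenCV has them; the pictures are not rectified), "R" (3x3) and "t" (3): a world point X has camera coordinates R X + t. Camera axes: x right, y down, z forward; pixel columns grow to the right and rows downward; lengths in m; the calibration is good to about 2 mm. A picture is of the moment at which its call begins. camera_model takes no time and is no camera call.
- manip.hand_in(): hands the job in; it is judged then, once.
The state is a dict: "clock": time; "joint_pos": joint angles; "joint_velocities": joint speeds; "tau": joint torques, N m; "position": TCP position; "ee_rot": TCP orientation; "ft_force": force on the tool from outside, world axes, zero at the start; "torque": the same for the moment, N m; "grip_width": opening from 0.0 (shut) to 1.0 (fully open); "grasp_force": force on a finger pad.
Only numpy, scipy, OpenCV 4.12 (cv2) and the standard library are available. Lean on these libraries where they do the work, as an engineer would, in place of code of your own. Each camera call takes 0.05 s, during which the arm holds its last target. There are 200 camera calls.

## Working session

There is one attempt and no reset: what is moved stays moved. The work goes in short steps, Python scripts to look and compute and a tool call to move; the robot and the scene stay as the last step left them, time stands still between calls to the robot, and variables do not carry over. Pictures are saved under pics/ and viewed, at most 14 in all, crops included, and the job is handed in when it is done.

Besides the shell and the picture viewer there is one more tool, called after "Emit:" as name(argument=value, ...) on one line, values as JSON. play_rows: Moves the arm, as the interface text tells. Its arguments: {"type":"object","properties":{"plan":{"type":"array","items":{"type":"number"}},"squeeze":{"type":"number"}},"required":["plan"]}

```bash
mkdir -p pics; ls
python3 - <<'E'
from workcell import status, viewer, manip
import cv2
o=status.get_obs();print(o, manip.tip_extent)
for n in("top","side"):
    cv2.imwrite(f"pics/{n}0.png",viewer.camera(n)[:,:,::-1]);print(viewer.camera_model(n))
E
```

```text
pics
{'clock': 0.0, 'joint_pos': array([-1.19757369,  0.33288214, -0.06470132,  1.46095123,  0.02160002,
        1.34988709, -0.08849362]), 'joint_velocities': array([-1.03449498e-03,  1.51788192e-03, -1.90997528e-04,  2.49160531e-03,
       -2.28098201e-04, -5.45864798e-05,  8.16425853e-04]), 'tau': array([-1.84438568e-04, -6.25441933e+01,  4.97520610e-02, -3.91623509e+01,
        1.64504070e-02,  9.73491522e-03,  2.14178959e-05]), 'position': array([0.2408456 , 0.57634463, 0.24450477]), 'ee_rot': array([ 1.96607665e-01,  9.80481980e-01, -7.07891852e-04, -1.08406498e-04]), 'ft_force': array([-0.12578493,  1.21989961,  0.23607263]), 'torque': array([ 0.02076425, -0.00124802,  0.00486065]), 'grasp_force': 0.0, 'grip_width': 1.001136204626222} 0.014
{'fx': 608.7275435265329, 'fy': 608.7275435265329, 'cx': 310.92338598519774, 'cy': 240.22609140207763, 'D': array([-0.1023034,  0.       ,  0.       ,  0.       ,  0.       ]), 'R': array([[-0.02234323, -0.99930587, -0.02980884],
       [-0.98516214,  0.02708238, -0.16947596],
       [ 0.17016561,  0.0255799 , -0.98508341]]), 't': array([-0.0143069 ,  0.54719155,  1.4248307 ])}
{'fx': 463.67508493311624, 'fy': 463.67508493311624, 'cx': 315.469157147752, 'cy': 238.13027232121888, 'D': array([-0.03704957,  0.        ,  0.        ,  0.        ,  0.        ]), 'R': array([[ 0.85015679, -0.52623363, -0.01765242],
       [-0.24049143, -0.35826468, -0.90211434],
       [ 0.46839866,  0.77118389, -0.43113583]]), 't': array([-0.45322942,  0.18013173,  0.95449968])}
```

View pics/top0.png

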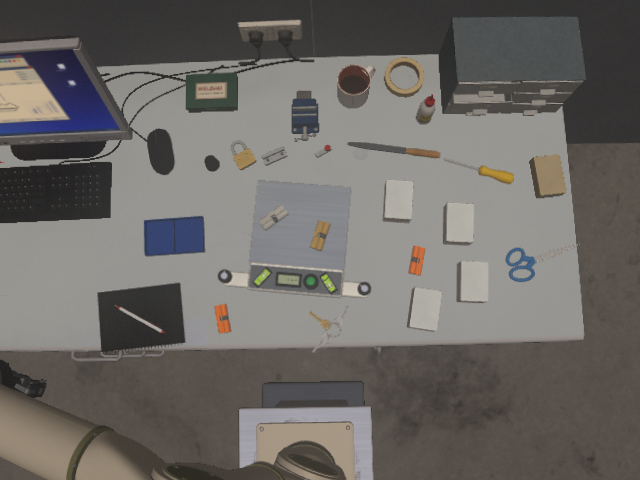

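View pics/side0.png

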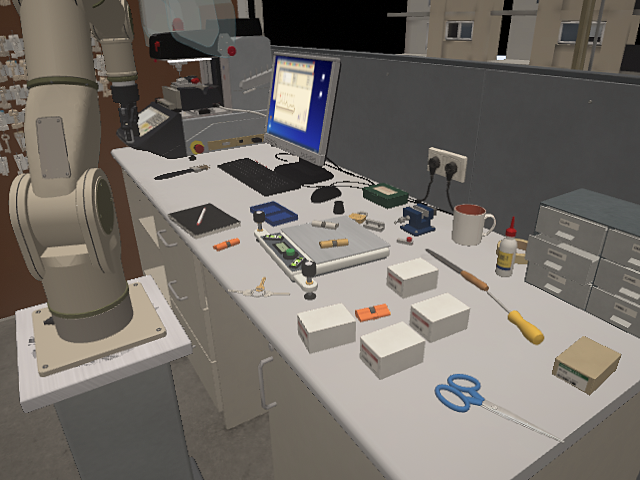

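Top view: white cartons at (399,200), (460,223), (474,282) and (425,309). The silver cylinder is at (274,217) and the brass one at (320,235), both on the pan. The orange look-alikes at (222,318) and (417,261) lie on the bench, and the tan carton at (548,175) stays. Knobs are at (225,276) and (364,289), the green key at (311,282), and the tray at (174,236).

```bash
cat > h.py <<'E'
import numpy as np, cv2
from scipy.spatial.transform import Rotation as Ro
from workcell import status, viewer, manip
def cam(n,z,uv):
    "rays of pixels uv onto plane height z"
    m=viewer.camera_model(n);K=np.array([[m['fx'],0,m['cx']],[0,m['fy'],m['cy']],[0,0,1]])
    uv=np.asarray(uv,float).reshape(-1,1,2)
    p=cv2.undistortPoints(uv,K,m['D']).reshape(-1,2)
    d=np.c_[p,np.ones(len(p))]@m['R'];c=-m['R'].T@m['t']
    return c+d*((z-c[2])/d[:,2])[:,None]
def proj(n,X):
    m=viewer.camera_model(n);K=np.array([[m['fx'],0,m['cx']],[0,m['fy'],m['cy']],[0,0,1]])
    return cv2.projectPoints(np.asarray(X,float).reshape(-1,1,3),cv2.Rodrigues(m['R'])[0],m['t'],K,m['D'])[0].reshape(-1,2)
def blobs(mask,amin):
    c,_=cv2.findContours(mask.astype(np.uint8),cv2.RETR_EXTERNAL,cv2.CHAIN_APPROX_NONE)
    return [x for x in c if cv2.contourArea(x)>=amin]
def rect(c,n,z):
    "world min-area rect of a contour on plane z: centre, long side, short side, yaw of the long side (deg)"
    w=cam(n,z,c.reshape(-1,2))[:,:2].astype(np.float32)*1000
    (x,y),_,_=r=cv2.minAreaRect(w);b=cv2.boxPoints(r);e=[b[1]-b[0],b[2]-b[1]];e.sort(key=np.linalg.norm)
    return np.round([x,y,np.linalg.norm(e[1]),np.linalg.norm(e[0]),(np.degrees(np.arctan2(e[1][1],e[1][0]))+90)%180-90],1)
def go(*wp):
    "waypoints (x,y,z mm, yaw of tool y axis deg) -> az, dx,dy,dz from current pose"
    o=status.get_obs();R=Ro.from_quat(o['ee_rot']);p=o['position'];M=R.as_matrix()
    y0=np.degrees(np.arctan2(M[1,1],M[0,1]));print('now',np.round(p*1000,1),'yaw',round(y0,1),'j7',round(np.degrees(o['joint_pos'][6]),1),'t',o['clock'])
    for x,y,z,a in wp:
        s=M.T@(np.array([x,y,z])/1000-p);d=(a-y0+90)%180-90
        # tool z is down: world yaw +d is -d about tool z
        t=Ro.from_euler('z',d,degrees=True)*Ro.from_euler('z',y0,degrees=True)*Ro.from_matrix(np.array([[0,1,0],[1,0,0],[0,0,-1]])@np.eye(3)*1.0)
        # target: y axis along yaw, z down
        c,q=np.cos(np.radians(y0+d)),np.sin(np.radians(y0+d));T=np.array([[-q*-1*-1*-1,c,0],[-c,q,0],[0,0,-1.]])
        T[:,0]=np.cross(T[:,1],T[:,2]);rv=(R.inv()*Ro.from_matrix(T)).as_rotvec(degrees=True)
        print([round(v,1) for v in rv]+[round(v,4) for v in s])
E
python3 - <<'E'
import re
s=open('h.py').read()
i=s.index("        # tool z is down");j=s.index("        T[:,0]=np.cross")
s=s[:i]+"        c,q=np.cos(np.radians(y0+d)),np.sin(np.radians(y0+d));T=np.array([[0,c,0],[0,q,0],[0,0,-1.]])\n"+s[j:]
open('h.py','w').write(s)
E
python3 - <<'E'
from h import *
im=cv2.imread('pics/top0.png');hsv=cv2.cvtColor(im,cv2.COLOR_BGR2HSV);H,S,V=cv2.split(hsv)
for n,(u,v) in dict(cA=(399,200),silver=(274,217),brass=(320,235),tray=(174,236),green=(311,282),vl=(263,277),pan=(280,200),bench=(380,250),steel=(330,200)).items(): print(n,hsv[v,u])
print('reach');
for n,z,uv in [('kl',85,(224,275)),('kr',85,(364,288)),('key',53,(311,282)),('tray',18,(174,236)),('silver',17+50,(274,217)),('brass',67,(320,235)),('A',50,(399,200)),('B',50,(460,223)),('C',50,(474,282)),('D',50,(425,309))]:
    print(n,np.round(cam('top',z/1000,uv)[0]*1000))
c=im[170:310,200:390];cv2.imwrite('pics/crop0.png',cv2.resize(c,None,fx=4.2,fy=4.2,interpolation=cv2.INTER_CUBIC))
E
```

```text
cA [ 24  15 175]
silver [20 28 83]
brass [17 22 82]
tray [113  72  74]
green [ 65 118 141]
vl [ 38 109 173]
pan [102   9 135]
bench [ 24   8 152]
steel [114   9 138]
reach
kl [463. 177.  85.]
kr [ 424. -149.   85.]
key [445. -26.  53.]
tray [572. 315.  18.]
silver [602.  59.  67.]
brass [555. -50.  67.]
A [ 640. -245.   50.]
B [ 578. -390.   50.]
C [ 434. -414.   50.]
D [ 374. -294.   50.]
```

View pics/crop0.png

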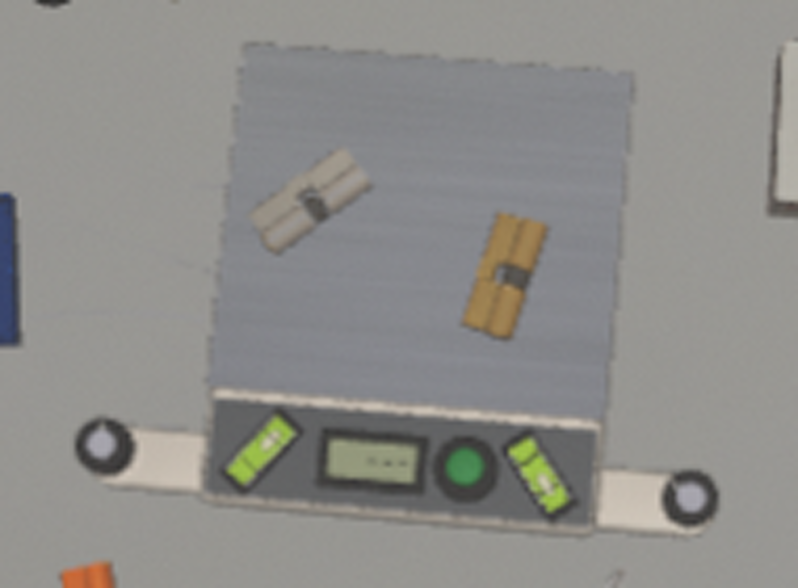

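The crop shows silver at crop (311,201) and brass at (505,275) on the pan. The left bubble sits toward the rear/right end and the right bubble toward the front/right end. Next I'll measure the rectangles.

```bash
cat >> h.py <<'E'
def cropmask(m,u0,v0,u1,v1):
    r=np.zeros_like(m);r[v0:v1,u0:u1]=m[v0:v1,u0:u1];return r
def cartons(im):
    H,S,V=cv2.split(cv2.cvtColor(im,cv2.COLOR_BGR2HSV))
    m=cropmask(cv2.morphologyEx((V>166).astype(np.uint8),cv2.MORPH_OPEN,np.ones((3,3))),355,150,530,345)
    return [rect(c,'top',.05) for c in blobs(m,300)]
def cylinders(im):
    H,S,V=cv2.split(cv2.cvtColor(im,cv2.COLOR_BGR2HSV));r=(240,175,352,270)
    b=cropmask(((H<30)&(S>70)).astype(np.uint8),*r);s=cropmask(((H<40)&(S>8)&(S<=70)).astype(np.uint8),*r)
    k=np.ones((5,5));f=lambda m:[rect(c,'top',.062) for c in blobs(cv2.morphologyEx(m,cv2.MORPH_CLOSE,k),60)]
    return dict(brass=f(b),silver=f(s))
def circle(im,test,u,v,z,r=16):
    m=cropmask(test.astype(np.uint8),u-r,v-r,u+r,v+r);c=max(blobs(m,20),key=cv2.contourArea)
    w=cam('top',z,c.reshape(-1,2))[:,:2].astype(np.float32)*1000
    (x,y),R=cv2.minEnclosingCircle(w);return np.round([x,y,2*R],1)
E
python3 - <<'E'
from h import *
im=cv2.imread('pics/top0.png');H,S,V=cv2.split(cv2.cvtColor(im,cv2.COLOR_BGR2HSV))
for c in cartons(im):print('carton',c)
print(cylinders(im))
print('kl',circle(im,V<70,225,276,.085),'kr',circle(im,V<70,364,289,.085))
print('key',circle(im,(H>50)&(H<80)&(S>90),311,282,.053,10))
t=cropmask(((H>105)&(H<125)&(S>60)).astype(np.uint8),135,205,215,265)
print('tray',[rect(c,'top',.018) for c in blobs(t,300)])
p=cropmask(((H>95)&(H<125)&(S>5)&(V>120)).astype(np.uint8),240,170,360,285)
p=cv2.morphologyEx(p,cv2.MORPH_OPEN,np.ones((5,5)));p=cv2.morphologyEx(p,cv2.MORPH_CLOSE,np.ones((25,25)))
print('pan',[rect(c,'top',.05) for c in blobs(p,1000)])
q=np.array([[245,44],[634,74],[604,420],[212,390]])/4.2+[200,170];print('pan corners',np.round(cam('top',.05,q)*1000))
# side check of knob tops and carton tops
print(proj('side',[[.463,.177,.085],[.424,-.149,.085],[.64,-.245,.05],[.374,-.294,.05]]))
E
```

```text
carton [ 375.6 -295.5   94.2   65.1  -10.8]
carton [ 437.5 -414.7   93.1   62.2   -3.9]
carton [ 581.7 -390.    93.3   63.4   -4. ]
carton [ 642.5 -244.4   94.1   63.3   -5.9]
{'brass': [array([556. , -49.6,  68.3,  28.9, -19.5])], 'silver': [array([514.4,   9.8, 266.1,  77.4,  88.5]), array([ 5.928e+02,  1.262e+02,  3.390e+01,  3.160e+01, -1.000e-01]), array([603.1,  62.4,  70.1,  31.5, -55.7]), array([665.3,   7.5, 271.5,  82.9,  88.2])]}Traceback (most recent call last):
  File "<stdin>", line 5, in <module>
  File "h.py", line 43, in circle
    m=cropmask(test.astype(np.uint8),u-r,v-r,u+r,v+r);c=max(blobs(m,20),key=cv2.contourArea)
                                                        ~~~^^^^^^^^^^^^^^^^^^^^^^^^^^^^^^^^^
ValueError: max() iterable argument is empty
```

Run:
```python
from h import *
im=cv2.imread('pics/top0.png');H,S,V=cv2.split(cv2.cvtColor(im,cv2.COLOR_BGR2HSV))
for u,v in((225,276),(364,289)): print(V[v-10:v+11:2,u-10:u+11:2])
for n,(u,v) in dict(kl=(225,276),kr=(364,289)).items():
    print(n,circle(im,V<95,u,v,.085,11))
print('key',circle(im,(H>50)&(H<80)&(S>80),311,282,.053,10))
t=cropmask(((H>105)&(H<125)&(S>50)).astype(np.uint8),135,205,215,265)
print('tray',[rect(c,'top',.018) for c in blobs(t,300)])
q=np.array([[245,44],[634,74],[604,420],[212,390]])/4.2+[200,170];print('pan corners',np.round(cam('top',.05,q)*1000))
# bubble: brightness along the vial
for n,(u,v) in dict(l=(262,277),r=(328,283)).items():
    g=cropmask(((H>28)&(H<50)&(S>60)).astype(np.uint8),u-12,v-12,u+12,v+12);c=cv2.convexHull(np.vstack(blobs(g,5)));print('vial',n,rect(c,'top',.047),len(blobs(g,5)))
```

```text
[[150 151 151 153 153 151 151 152 152 151 151]
 [151 152 152 152 144 146 151 151 151 150 150]
 [152 151 146 102  82  69  87 137 142 152 152]
 [151 149  86  71 135 113  64  78 159 171 163]
 [152 136  64 141 171 171 105  65 127 192 193]
 [151 133  63 158 170 171 112  65  83 195 194]
 [152 140  63  88 151 138  67  62 114 200 194]
 [152 152 111  62  68  67  64  61 166 200 195]
 [152 151 152 123  95  74  86 167 202 197 197]
 [151 151 151 152 152 180 191 192 190 193 196]
 [152 151 150 151 152 148 140 132 135 141 141]]
[[151 151 151 153 152 154 153 151 153 152 152]
 [146 144 146 144 138 134 138 151 153 152 151]
 [190 182 170  96  66  67  67  91 152 152 152]
 [198 197 133 118 125 147 109  67 127 153 152]
 [199 200  84  72 172 171 171  91  73 153 152]
 [201 202  73  69 165 170 172  91  81 153 152]
 [203 202 110  68 106 147 117  67 100 151 152]
 [205 205 176  71  68  70  65  99 141 152 152]
 [194 197 199 201 151 132 150 145 153 153 152]
 [134 132 138 134 144 156 135 152 151 152 151]
 [152 154 153 152 153 152 153 153 152 152 151]]
kl [460.9 175.9  31.8]
kr [ 424.3 -149.5   29.9]
key [447.4 -24.2  20.7]
tray [array([573.5, 316.5, 150.5,  90.7, -87.6])]
pan corners [[ 699.   98.   50.]
 [ 674. -129.   50.]
 [ 472. -105.   50.]
 [ 495.  119.   50.]]
vial l [460.9  92.   44.   15.5 -45.9] 1
vial r [442.9 -65.9  44.6  16.3  30.8] 1
```

Run:
```python
from h import *
go((556,-50,200,70.5),(556,-50,110,70.5))
```

```text
now [240.9 576.4 244.6] yaw 67.3 j7 -5.1 t 0.1
[np.float64(-0.1), np.float64(0.0), np.float64(-3.2), np.float64(-0.5323), np.float64(-0.4564), np.float64(0.0452)]
[np.float64(-0.1), np.float64(0.0), np.float64(-3.2), np.float64(-0.5323), np.float64(-0.4563), np.float64(0.1352)]
```

Emit:
play_rows(plan=[0, 0, -3.2, -0.5323, -0.4564, 0.045, 0.53, 0, 0, -3.2, -0.5323, -0.4564, 0.045, 0.53, 0, 0, -3.2, -0.5323, -0.4564, 0.045, 0.53, 0, 0, -3.2, -0.5323, -0.4564, 0.045, 0.53, 0, 0, -3.2, -0.5323, -0.4564, 0.045, 0.53, 0, 0, -3.2, -0.5323, -0.4564, 0.045, 0.53, 0, 0, -3.2, -0.5323, -0.4564, 0.045, 0.53, 0, 0, -3.2, -0.5323, -0.4564, 0.045, 0.53, 0, 0, -3.2, -0.5323, -0.4564, 0.045, 0.53, 0, 0, -3.2, -0.5323, -0.4564, 0.045, 0.53, 0, 0, -3.2, -0.5323, -0.4564, 0.045, 0.53, 0, 0, -3.2, -0.5323, -0.4564, 0.045, 0.53, 0, 0, -3.2, -0.5323, -0.4564, 0.045, 0.53, 0, 0, -3.2, -0.5323, -0.4564, 0.105, 0.53, 0, 0, -3.2, -0.5323, -0.4564, 0.135, 0.53, 0, 0, -3.2, -0.5323, -0.4564, 0.135, 0.53], squeeze=40)

```text
clock: 2.1
position: [0.5543, -0.0473, 0.1085]
ee_rot: [0.168, 0.986, -0.0, -0.002]
ft_force: [0.3, 0.9, 0.4]
grip_width: 0.529
grasp_force: 0.0
```

Run:
```python
from h import *
o=status.get_obs();print(manip.tip_extent,o['ft_force'],o['grip_width'],o['joint_pos'])
go((556,-50,69,70.5),(556,-50,160,70.5))
```

```text
0.014 [0.30983232 0.88318262 0.37399746] 0.5293689922515706 [-0.3909027   0.32146878  0.46444568  1.82179876 -0.1651745   1.04094193
  1.37105095]
now [554.3 -47.3 108.5] yaw 70.7 j7 78.6 t 2.1
[np.float64(-0.1), np.float64(-0.3), np.float64(0.2), np.float64(-0.0026), np.float64(-0.0019), np.float64(0.0395)]
[np.float64(-0.1), np.float64(-0.3), np.float64(0.2), np.float64(-0.0022), np.float64(-0.002), np.float64(-0.0515)]
```

Emit:
play_rows(plan=[0, 0, 0, 0, 0, 0, 0.53, 0, 0, 0, -0.0015, -0.001, 0.02, 0.53, 0, 0, 0, -0.0015, -0.001, 0.03, 0.53, 0, 0, 0, -0.0015, -0.001, 0.0395, 0.53, 0, 0, 0, -0.0015, -0.001, 0.0395, 0.53])

```text
clock: 2.72
position: [0.5571, -0.0509, 0.0706]
ee_rot: [0.169, 0.986, 0.0, -0.0]
ft_force: [-0.4, -0.3, 0.2]
grip_width: 0.529
grasp_force: 0.0
```

Run:
```python
from h import *
go((556,-50,69,70.5),(556,-50,160,70.5))
i=viewer.camera("side")[:,:,::-1];cv2.imwrite('pics/s1.png',cv2.resize(i[170:290,250:410],None,fx=5,fy=5,interpolation=cv2.INTER_CUBIC))
```

```text
now [557.1 -50.9  70.6] yaw 70.5 j7 80.1 t 2.725
[np.float64(-0.0), np.float64(-0.0), np.float64(0.0), np.float64(0.0013), np.float64(0.0005), np.float64(0.0016)]
[np.float64(-0.0), np.float64(-0.0), np.float64(0.0), np.float64(0.0013), np.float64(0.0005), np.float64(-0.0894)]
```

View pics/s1.png

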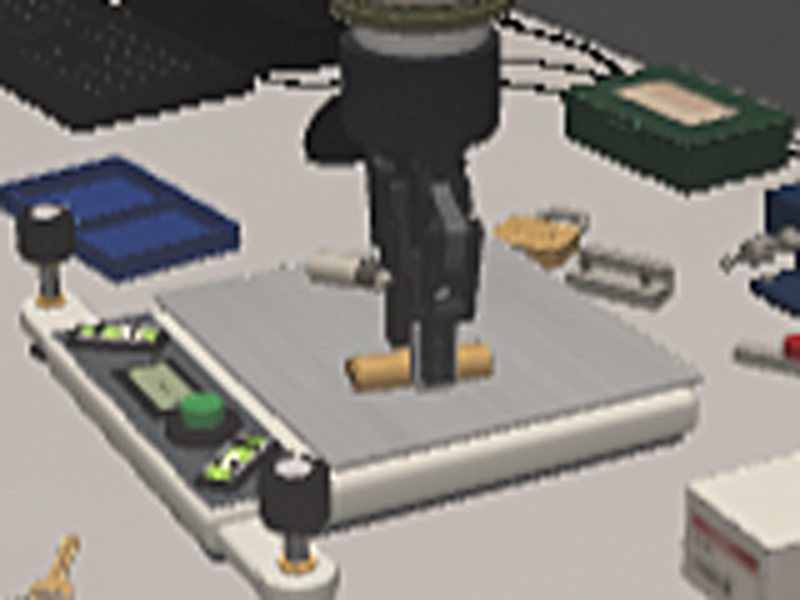

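The fingers straddle the brass cylinder near its middle, with the tips just above the pan. I'll close and carry it to the tray.

Emit:
play_rows(plan=[0, 0, 0, 0.001, 0.0005, 0, 0.2, 0, 0, 0, 0.001, 0.0005, 0, 0.2, 0, 0, 0, 0.001, 0.0005, 0, 0.2, 0, 0, 0, 0.001, 0.0005, 0, 0.2, 0, 0, 0, 0.001, 0.0005, -0.02, 0.2, 0, 0, 0, 0.001, 0.0005, -0.07, 0.2, 0, 0, 0, 0.001, 0.0005, -0.07, 0.2, 0, 0, 0, 0.001, 0.0005, -0.07, 0.2], squeeze=60)

```text
clock: 3.78
position: [0.5561, -0.0501, 0.1404]
ee_rot: [0.169, 0.986, 0.0, -0.0]
ft_force: [-0.1, 0.5, -2.0]
grip_width: 0.318
grasp_force: 58.9
```

Run:
```python
from h import *
go((575,280,135,92.4),(575,280,50,92.4),(575,280,24.5,92.4),(575,280,110,92.4))
```

```text
now [556.1 -50.1 140.4] yaw 70.5 j7 77.9 t 3.775
[np.float64(0.0), np.float64(-0.0), np.float64(-21.9), np.float64(0.0922), np.float64(0.3175), np.float64(0.0055)]
[np.float64(0.0), np.float64(-0.0), np.float64(-21.9), np.float64(0.0921), np.float64(0.3175), np.float64(0.0905)]
[np.float64(0.0), np.float64(-0.0), np.float64(-21.9), np.float64(0.0921), np.float64(0.3175), np.float64(0.116)]
[np.float64(0.0), np.float64(-0.0), np.float64(-21.9), np.float64(0.0922), np.float64(0.3175), np.float64(0.0305)]
```

Emit:
play_rows(plan=[0, 0, -21.9, 0.0922, 0.3175, 0.005, 0.2, 0, 0, -21.9, 0.0922, 0.3175, 0.005, 0.2, 0, 0, -21.9, 0.0922, 0.3175, 0.005, 0.2, 0, 0, -21.9, 0.0922, 0.3175, 0.005, 0.2, 0, 0, -21.9, 0.0922, 0.3175, 0.005, 0.2, 0, 0, -21.9, 0.0922, 0.3175, 0.005, 0.2, 0, 0, -21.9, 0.0922, 0.3175, 0.005, 0.2, 0, 0, -21.9, 0.0922, 0.3175, 0.005, 0.2, 0, 0, -21.9, 0.0922, 0.3175, 0.065, 0.2, 0, 0, -21.9, 0.0922, 0.3175, 0.09, 0.2, 0, 0, -21.9, 0.0922, 0.3175, 0.09, 0.2])

```text
clock: 5.15
position: [0.5745, 0.277, 0.0489]
ee_rot: [-0.02, 1.0, -0.001, -0.002]
ft_force: [0.6, 0.6, -0.7]
grip_width: 0.313
grasp_force: 59.1
```

Run:
```python
from h import *
go((575,280,50,92.4),(575,280,24.5,92.4),(575,280,110,92.4))
im=viewer.camera("top")[:,:,::-1].copy();cv2.imwrite('pics/t1.png',im);print(cylinders(im))
```

```text
now [574.5 277.   48.9] yaw 92.3 j7 68.6 t 5.15
[np.float64(-0.1), np.float64(-0.2), np.float64(-0.1), np.float64(-0.0006), np.float64(0.003), np.float64(-0.0011)]
[np.float64(-0.1), np.float64(-0.2), np.float64(-0.1), np.float64(-0.0007), np.float64(0.0031), np.float64(0.0244)]
[np.float64(-0.1), np.float64(-0.2), np.float64(-0.1), np.float64(-0.0004), np.float64(0.0028), np.float64(-0.0611)]
{'brass': [], 'silver': [array([603.2,  62.5,  70.1,  31.3, -55.3]), array([590.9,   9.8, 271.6, 231.8,  88.2])]}
```

Emit:
play_rows(plan=[0, 0, 0, 0, 0, 0.01, 0.2, 0, 0, 0, 0, 0, 0.02, 0.2, 0, 0, 0, 0, 0, 0.0255, 0.2, 0, 0, 0, 0, 0, 0.0255, 0.2, 0, 0, 0, 0, 0, 0.0255, 0.42, 0, 0, 0, 0, 0, 0.0255, 0.42, 0, 0, 0, 0, 0, 0.0255, 0.42, 0, 0, 0, 0, 0, -0.03, 0.5, 0, 0, 0, 0, 0, -0.075, 0.53, 0, 0, 0, 0, 0, -0.075, 0.53, 0, 0, 0, 0, 0, -0.075, 0.53])

```text
clock: 6.58
position: [0.5751, 0.2797, 0.1253]
ee_rot: [-0.021, 1.0, -0.0, -0.0]
ft_force: [-0.0, -0.1, -0.7]
grip_width: 0.526
grasp_force: 0.0
```

Run:
```python
from h import *
go((603,62.5,125,34.3),(603,62.5,70.5,34.3))
```

```text
now [575.1 279.7 125.3] yaw 92.4 j7 67.7 t 6.575
[np.float64(-0.0), np.float64(-0.0), np.float64(58.1), np.float64(-0.0187), np.float64(-0.2182), np.float64(0.0003)]
[np.float64(-0.0), np.float64(-0.0), np.float64(58.1), np.float64(-0.0187), np.float64(-0.2182), np.float64(0.0548)]
```

Emit:
play_rows(plan=[0, 0, 58.1, -0.0187, -0.2182, 0, 0.53, 0, 0, 58.1, -0.0187, -0.2182, 0, 0.53, 0, 0, 58.1, -0.0187, -0.2182, 0, 0.53, 0, 0, 58.1, -0.0187, -0.2182, 0, 0.53, 0, 0, 58.1, -0.0187, -0.2182, 0, 0.53, 0, 0, 58.1, -0.0187, -0.2182, 0, 0.53, 0, 0, 58.1, -0.0187, -0.2182, 0, 0.53, 0, 0, 58.1, -0.0187, -0.2182, 0, 0.53, 0, 0, 58.1, -0.0187, -0.2182, 0.03, 0.53, 0, 0, 58.1, -0.0187, -0.2182, 0.04, 0.53, 0, 0, 58.1, -0.0187, -0.2182, 0.05, 0.53, 0, 0, 58.1, -0.0187, -0.2182, 0.0545, 0.53, 0, 0, 58.1, -0.0187, -0.2182, 0.0545, 0.53, 0, 0, 58.1, -0.0187, -0.2182, 0.0545, 0.2, 0, 0, 58.1, -0.0187, -0.2182, 0.0545, 0.2, 0, 0, 58.1, -0.0187, -0.2182, 0.0545, 0.2, 0, 0, 58.1, -0.0187, -0.2182, 0.0545, 0.2, 0, 0, 58.1, -0.0187, -0.2182, 0.0345, 0.2, 0, 0, 58.1, -0.0187, -0.2182, -0.005, 0.2, 0, 0, 58.1, -0.0187, -0.2182, -0.005, 0.2])

```text
clock: 9.07
position: [0.6054, 0.0627, 0.1347]
ee_rot: [0.467, 0.884, 0.002, 0.002]
ft_force: [-0.0, -0.0, 0.4]
grip_width: 0.202
grasp_force: 0.0
```

Run:
```python
from h import *
go((572,352.5,130,92.4),(572,352.5,50,92.4),(572,352.5,24.5,92.4))
im=viewer.camera("top")[:,:,::-1].copy();cv2.imwrite('pics/t2.png',im)
H,S,V=cv2.split(cv2.cvtColor(im,cv2.COLOR_BGR2HSV))
print([rect(c,'top',.012) for c in blobs(cropmask(((H<30)&(S>70)).astype(np.uint8),140,205,215,265),30)])
```

```text
now [605.4  62.7 134.7] yaw 34.3 j7 34.0 t 9.075
[np.float64(0.2), np.float64(0.3), np.float64(-58.1), np.float64(0.2582), np.float64(0.1358), np.float64(0.005)]
[np.float64(0.2), np.float64(0.3), np.float64(-58.1), np.float64(0.2584), np.float64(0.1353), np.float64(0.085)]
[np.float64(0.2), np.float64(0.3), np.float64(-58.1), np.float64(0.2584), np.float64(0.1352), np.float64(0.1105)]
[array([574.3, 276.7,  66.9,  27.9,   0.8])]
```

Run:
```python
from h import *
t=cv2.imread('pics/t2.png')[170:310,150:350];s=viewer.camera("side")[:,:,::-1][170:310,230:430]
cv2.imwrite('pics/x2.png',cv2.resize(np.hstack([t,s]),None,fx=2,fy=2,interpolation=cv2.INTER_CUBIC))
```

```text
(no output)
```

View pics/x2.png

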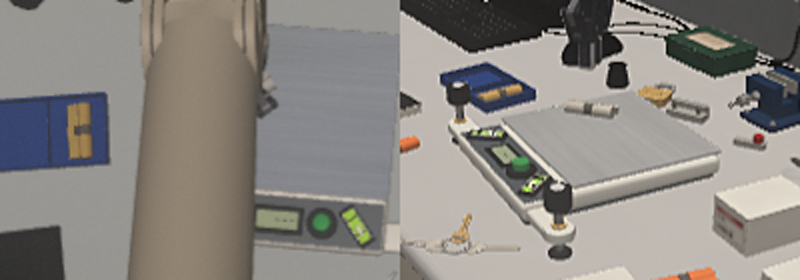

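The brass cylinder is in the tray's right compartment. The silver one slipped from the grip and is still on the pan. I'll re-measure it from the side view.

Run:
```python
from h import *
im=viewer.camera("side")[:,:,::-1].copy();H,S,V=cv2.split(cv2.cvtColor(im,cv2.COLOR_BGR2HSV))
i0=cv2.imread('pics/side0.png');H0,S0,V0=cv2.split(cv2.cvtColor(i0,cv2.COLOR_BGR2HSV))
for nm,(h,s) in dict(before=(H0,S0),now=(H,S)).items():
    m=cropmask(((h<40)&(s>10)).astype(np.uint8),295,212,350,236)
    for c in blobs(cv2.morphologyEx(m,cv2.MORPH_CLOSE,np.ones((3,3))),20): print(nm,cv2.boundingRect(c),rect(c,'side',.06))
```

```text
before (295, 212, 55, 24) [594.5  68.3 155.4 155.   55.8]
now (295, 212, 55, 24) [594.5  68.3 155.4 155.   55.8]
```

Emit:
play_rows(plan=[0, 0, 0, 0.18, 0.095, 0, 0.6, 0, 0, 0, 0.18, 0.095, 0, 0.6, 0, 0, 0, 0.18, 0.095, 0, 0.6, 0, 0, 0, 0.18, 0.095, 0, 0.6, 0, 0, 0, 0.18, 0.095, 0, 0.6])

```text
clock: 9.85
position: [0.5796, 0.2655, 0.1298]
ee_rot: [0.466, 0.885, -0.001, -0.0]
ft_force: [0.2, -1.7, 0.4]
grip_width: 0.599
grasp_force: 0.0
```

Run:
```python
from h import *
im=viewer.camera("top")[:,:,::-1].copy();cv2.imwrite('pics/t3.png',im);print(cylinders(im))
cv2.imwrite('pics/t3c.png',cv2.resize(im[170:310,220:360],None,fx=3,fy=3))
go((603,62.5,125,34.3))
```

```text
{'brass': [], 'silver': [array([ 548.8, -117.2,  153. ,   14.2,   -1.9]), array([605.1,  63.7,  70.4,  30.8, -55.3]), array([590.9,   9.8, 271.6, 231.8,  88.2])]}
now [580.3 263.4 130.1] yaw 34.3 j7 15.0 t 9.9
[np.float64(-0.1), np.float64(0.0), np.float64(-0.0), np.float64(-0.1788), np.float64(-0.0944), np.float64(0.0054)]
```

View pics/t3c.png

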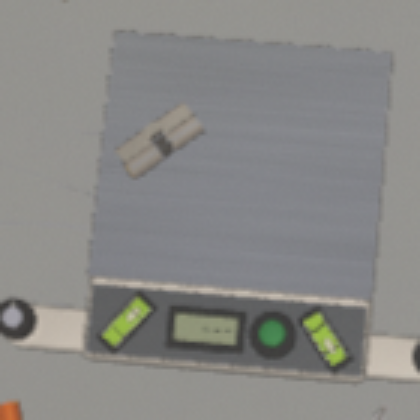

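The silver cylinder is still at (605,64), yaw −55°, barely moved. I'll grasp again a little lower.

Emit:
play_rows(plan=[0, 0, 0.5, -0.1765, -0.0945, 0, 0.55, 0, 0, 0.5, -0.1765, -0.0945, 0, 0.55, 0, 0, 0.5, -0.1765, -0.0945, 0, 0.55, 0, 0, 0.5, -0.1765, -0.0945, 0, 0.55, 0, 0, 0.5, -0.1765, -0.0945, 0.03, 0.55, 0, 0, 0.5, -0.1765, -0.0945, 0.045, 0.55, 0, 0, 0.5, -0.1765, -0.0945, 0.055, 0.55, 0, 0, 0.5, -0.1765, -0.0945, 0.06, 0.55, 0, 0, 0.5, -0.1765, -0.0945, 0.0625, 0.55, 0, 0, 0.5, -0.1765, -0.0945, 0.0625, 0.55, 0, 0, 0.5, -0.1765, -0.0945, 0.0625, 0.55])

```text
clock: 11.28
position: [0.602, 0.0659, 0.0687]
ee_rot: [0.471, 0.882, 0.0, 0.0]
ft_force: [-0.3, -0.3, 0.2]
grip_width: 0.552
grasp_force: 0.0
```

Run:
```python
from h import *
go((605,63.7,67,34.5))
i=viewer.camera("side")[:,:,::-1];cv2.imwrite('pics/s4.png',cv2.resize(i[170:260,270:390],None,fx=5,fy=5,interpolation=cv2.INTER_CUBIC))
```

```text
now [602.   65.9  68.7] yaw 33.8 j7 34.9 t 11.275
[np.float64(0.0), np.float64(0.0), np.float64(-0.7), np.float64(-0.0035), np.float64(0.0013), np.float64(0.0017)]
```

View pics/s4.png

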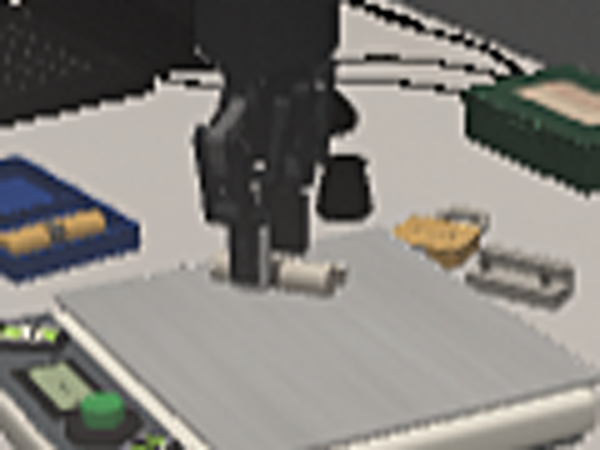

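The fingers straddle silver slightly left of its middle. I'll correct by 3.5 mm and close.

Emit:
play_rows(plan=[0, 0, -0.7, -0.0035, 0.0013, 0.001, 0.55, 0, 0, -0.7, -0.0035, 0.0013, 0.001, 0.55, 0, 0, -0.7, -0.0035, 0.0013, 0.001, 0.2, 0, 0, -0.7, -0.0035, 0.0013, 0.001, 0.2, 0, 0, -0.7, -0.0035, 0.0013, 0.001, 0.2, 0, 0, -0.7, -0.0035, 0.0013, 0.001, 0.2, 0, 0, -0.7, -0.0035, 0.0013, 0.001, 0.2, 0, 0, -0.7, -0.0035, 0.0013, -0.02, 0.2, 0, 0, -0.7, -0.0035, 0.0013, -0.06, 0.2, 0, 0, -0.7, -0.0035, 0.0013, -0.06, 0.2, 0, 0, -0.7, -0.0035, 0.0013, -0.06, 0.2])

```text
clock: 12.7
position: [0.6041, 0.0637, 0.1273]
ee_rot: [0.465, 0.885, -0.0, -0.001]
ft_force: [-0.6, 0.5, -2.4]
grip_width: 0.319
grasp_force: 59.3
```

Run:
```python
from h import *
go((572,352.5,130,92.4),(572,352.5,50,92.4),(572,352.5,22,92.4))
```

```text
now [604.1  63.7 127.3] yaw 34.5 j7 34.2 t 12.7
[np.float64(-0.0), np.float64(-0.1), np.float64(-57.9), np.float64(0.2561), np.float64(0.1372), np.float64(-0.0026)]
[np.float64(-0.0), np.float64(-0.1), np.float64(-57.9), np.float64(0.2561), np.float64(0.1373), np.float64(0.0774)]
[np.float64(-0.0), np.float64(-0.1), np.float64(-57.9), np.float64(0.256), np.float64(0.1373), np.float64(0.1054)]
```

Silver is held; carry it to the left compartment.

Emit:
play_rows(plan=[0, 0, -57.9, 0.256, 0.1373, -0.003, 0.2, 0, 0, -57.9, 0.256, 0.1373, -0.003, 0.2, 0, 0, -57.9, 0.256, 0.1373, -0.003, 0.2, 0, 0, -57.9, 0.256, 0.1373, -0.003, 0.2, 0, 0, -57.9, 0.256, 0.1373, -0.003, 0.2, 0, 0, -57.9, 0.256, 0.1373, -0.003, 0.2, 0, 0, -57.9, 0.256, 0.1373, -0.003, 0.2, 0, 0, -57.9, 0.256, 0.1373, -0.003, 0.2, 0, 0, -57.9, 0.256, 0.1373, 0.05, 0.2, 0, 0, -57.9, 0.256, 0.1373, 0.077, 0.2, 0, 0, -57.9, 0.256, 0.1373, 0.077, 0.2, 0, 0, -57.9, 0.256, 0.1373, 0.077, 0.2])

```text
clock: 14.2
position: [0.5737, 0.3523, 0.0528]
ee_rot: [-0.021, 1.0, 0.0, 0.001]
ft_force: [0.3, -0.2, -1.2]
grip_width: 0.321
grasp_force: 59.4
```

Run:
```python
from h import *
go((572,352.5,22,92.4))
```

```text
now [573.7 352.3  52.8] yaw 92.4 j7 62.7 t 14.2
[np.float64(0.0), np.float64(0.1), np.float64(-0.0), np.float64(0.0018), np.float64(0.0002), np.float64(0.0308)]
```

Emit:
play_rows(plan=[0, 0, 0, 0, 0, 0.01, 0.2, 0, 0, 0, 0, 0, 0.02, 0.2, 0, 0, 0, 0, 0, 0.028, 0.2, 0, 0, 0, 0, 0, 0.028, 0.2, 0, 0, 0, 0, 0, 0.028, 0.42, 0, 0, 0, 0, 0, 0.028, 0.42, 0, 0, 0, 0, 0, 0.028, 0.42, 0, 0, 0, 0, 0, -0.03, 0.5, 0, 0, 0, 0, 0, -0.09, 0.55, 0, 0, 0, 0, 0, -0.09, 0.55, 0, 0, 0, 0, 0, -0.09, 0.55])

```text
clock: 15.58
position: [0.5726, 0.3523, 0.1411]
ee_rot: [-0.021, 1.0, 0.0, -0.0]
ft_force: [0.3, -0.0, -0.8]
grip_width: 0.549
grasp_force: 0.0
```

```bash
cat >> h.py <<'E'
def vials(im):
    "bubble offset (mm) along each vial axis, positive to the front end (clockwise turn), from brightness of the pale blob"
    H,S,V=cv2.split(cv2.cvtColor(im,cv2.COLOR_BGR2HSV));out={}
    for n,(u,v),yaw in (('l',(262,277),142.3-6),('r',(328,283),-142.3-6)):
        g=cropmask((((H>28)&(H<50)&(S>60))).astype(np.uint8),u-12,v-12,u+12,v+12)
        (cx,cy),_,_=cv2.minAreaRect(cv2.convexHull(np.vstack(blobs(g,5))))
        c=cam('top',.047,(cx,cy))[0,:2]
        a=np.array([np.cos(np.radians(yaw)),np.sin(np.radians(yaw))]);b=np.array([-a[1],a[0]])
        s=np.arange(-20,20.1,1);prof=[]
        for k in s:
            X=[[*(c+a*k/1000+b*w/1000),.047] for w in (-2,-1,0,1,2)]
            p=proj('top',X).astype(np.float32)
            prof.append(cv2.remap(S,p[:,:1].copy(),p[:,1:].copy(),cv2.INTER_LINEAR).mean())
        prof=np.array(prof);w=np.clip(np.median(prof)-10-prof,0,None)*(abs(s)<18)
        out[n]=(np.round(c*1000,1),round(float((w*s).sum()/max(w.sum(),1e-9)),1),np.round(prof[::2]).astype(int))
    return out
E
python3 - <<'E'
from h import *
im=viewer.camera("top")[:,:,::-1].copy();cv2.imwrite('pics/t5.png',im)
print(vials(im))
v=cv2.resize(im[260:300,245:345],None,fx=8,fy=8,interpolation=cv2.INTER_CUBIC);cv2.imwrite('pics/t5c.png',v)
print(cylinders(im))
go((462,176.5,130,84),(462,176.5,74,84))
E
```

```text
{'l': (array([460.9,  92.1]), -7.8, array([130, 151, 138,  96,  66,  50,  51,  53,  60,  87, 129, 154, 157,
       156, 153, 147, 150, 156, 157, 155, 142])), 'r': (array([442.9, -65.9]), 6.8, array([136, 155, 157, 156, 145, 133, 145, 155, 155, 147, 114,  68,  55,
        53,  50,  53,  74, 124, 153, 155, 145]))}
{'brass': [], 'silver': [array([590.9,   9.8, 271.6, 231.8,  88.2])]}
now [572.1 352.1 140.2] yaw 92.4 j7 61.9 t 15.625
[np.float64(-0.0), np.float64(-0.1), np.float64(8.4), np.float64(0.1175), np.float64(-0.1707), np.float64(0.0105)]
[np.float64(-0.0), np.float64(-0.1), np.float64(8.4), np.float64(0.1174), np.float64(-0.1707), np.float64(0.0665)]
```

View pics/t5c.png

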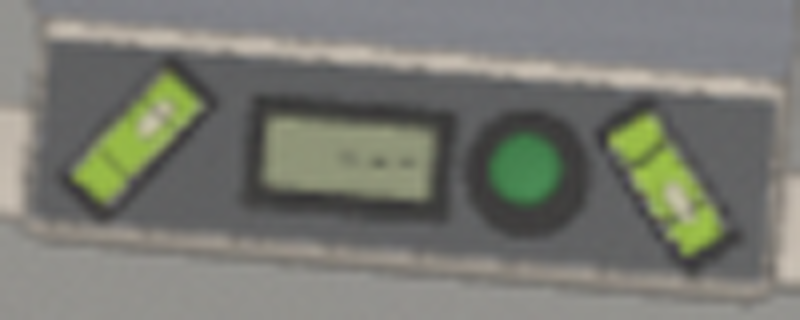

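Bubble offsets are −8 mm (left) and +6.7 mm (right) along the vials. So the left knob needs about 350° clockwise and the right about 295° counter-clockwise. I'll go to the left knob, pre-turned for a long stroke.

Emit:
play_rows(plan=[0, 0, -46.6, 0.1175, -0.1707, 0.0, 0.62, 0, 0, -46.6, 0.1175, -0.1707, 0.0, 0.62, 0, 0, -46.6, 0.1175, -0.1707, 0.0, 0.62, 0, 0, -46.6, 0.1175, -0.1707, 0.0, 0.62, 0, 0, -46.6, 0.1175, -0.1707, 0.0, 0.62, 0, 0, -46.6, 0.1175, -0.1707, 0.0, 0.62, 0, 0, -46.6, 0.1175, -0.1707, 0.02, 0.62, 0, 0, -46.6, 0.1175, -0.1707, 0.02, 0.62, 0, 0, -46.6, 0.1175, -0.1707, 0.02, 0.62])

```text
clock: 16.75
position: [0.4626, 0.177, 0.1214]
ee_rot: [-0.415, 0.91, -0.0, -0.0]
ft_force: [-0.3, 0.2, -0.5]
grip_width: 0.62
grasp_force: 0.0
```

Run:
```python
from h import *
go((462,176.5,73.5,139))
im=viewer.camera("top")[:,:,::-1].copy();cv2.imwrite('pics/t6.png',im)
s=viewer.camera("side")[:,:,::-1];cv2.imwrite('pics/x6.png',cv2.resize(np.hstack([im[200:320,160:360],s[170:290,210:410]]),None,fx=2,fy=2))
print(vials(im)['l'])
```

```text
now [462.6 177.  121.4] yaw 139.0 j7 114.5 t 16.75
[np.float64(0.0), np.float64(-0.0), np.float64(-0.0), np.float64(0.0008), np.float64(0.0002), np.float64(0.0479)]
(array([460.9,  92.1]), -7.7, array([132, 154, 141,  97,  67,  53,  53,  52,  61,  89, 131, 158, 160,
       159, 157, 149, 152, 160, 161, 159, 146]))
```

View pics/x6.png

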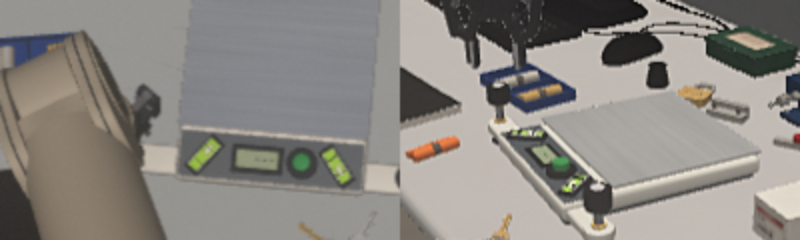

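Both cylinders lie in the tray, and the left vial stays visible from the top with the arm here. I'll descend and grip.

Emit:
play_rows(plan=[0, 0, 0, 0.0005, 0, 0.02, 0.62, 0, 0, 0, 0.0005, 0, 0.035, 0.62, 0, 0, 0, 0.0005, 0, 0.048, 0.62, 0, 0, 0, 0.0005, 0, 0.048, 0.62, 0, 0, 0, 0.0005, 0, 0.048, 0.2, 0, 0, 0, 0.0005, 0, 0.048, 0.2, 0, 0, 0, 0.0005, 0, 0.048, 0.2, 0, 0, 0, 0.0005, 0, 0.048, 0.2], squeeze=25)

```text
clock: 17.85
position: [0.4615, 0.1777, 0.0741]
ee_rot: [-0.415, 0.91, 0.001, -0.0]
ft_force: [-7.5, 2.3, 6.4]
grip_width: 0.339
grasp_force: 25.1
```

Emit:
play_rows(plan=[0, 0, 0, 0, 0.0015, 0, 0.2, 0, 0, 10, 0, 0.0015, 0, 0.2, 0, 0, 20, 0, 0.0015, 0, 0.2, 0, 0, 30, 0, 0.0015, 0, 0.2, 0, 0, 40, 0, 0.0015, 0, 0.2, 0, 0, 50, 0, 0.0015, 0, 0.2, 0, 0, 60, 0, 0.0015, 0, 0.2, 0, 0, 70, 0, 0.0015, 0, 0.2, 0, 0, 80, 0, 0.0015, 0, 0.2, 0, 0, 90, 0, 0.0015, 0, 0.2, 0, 0, 90, 0, 0.0015, 0, 0.2])

```text
clock: 19.23
position: [0.4612, 0.1809, 0.0742]
ee_rot: [0.35, 0.937, 0.002, -0.0]
ft_force: [-2.8, 11.6, -0.2]
grip_width: 0.336
grasp_force: 24.8
```

Run:
```python
from h import *
im=viewer.camera("top")[:,:,::-1].copy();print(vials(im));go((462,176.5,73.5,139))
```

```text
{'l': (array([460.9,  92.1]), -5.9, array([133, 155, 156, 139,  95,  54,  53,  53,  52,  59,  89, 135, 158,
       159, 159, 151, 154, 159, 161, 159, 145])), 'r': (array([443. , -66.2]), 6.7, array([140, 156, 157, 155, 142, 132, 145, 156, 156, 146, 110,  69,  58,
        50,  48,  55,  80, 127, 153, 154, 145]))}
now [461.2 180.9  74.2] yaw 49.1 j7 27.8 t 19.275
[np.float64(0.3), np.float64(0.1), np.float64(-89.9), np.float64(-0.0035), np.float64(-0.0028), np.float64(0.0007)]
```

Emit:
play_rows(plan=[0, 0, 0, 0.0016, 0.0019, 0, 0.2, 0, 0, 10, 0.0016, 0.0019, 0, 0.2, 0, 0, 20, 0.0016, 0.0019, 0, 0.2, 0, 0, 30, 0.0016, 0.0019, 0, 0.2, 0, 0, 40, 0.0016, 0.0019, 0, 0.2, 0, 0, 50, 0.0016, 0.0019, 0, 0.2, 0, 0, 60, 0.0016, 0.0019, 0, 0.2, 0, 0, 70, 0.0016, 0.0019, 0, 0.2, 0, 0, 80, 0.0016, 0.0019, 0, 0.2, 0, 0, 90, 0.0016, 0.0019, 0, 0.2, 0, 0, 100, 0.0016, 0.0019, 0, 0.2, 0, 0, 110, 0.0016, 0.0019, 0, 0.2, 0, 0, 120, 0.0016, 0.0019, 0, 0.2, 0, 0, 130, 0.0016, 0.0019, 0, 0.2, 0, 0, 140, 0.0016, 0.0019, 0, 0.2, 0, 0, 150, 0.0016, 0.0019, 0, 0.2, 0, 0, 150, 0.0016, 0.0019, 0, 0.2])

```text
clock: 21.4
position: [0.4651, 0.1791, 0.0743]
ee_rot: [0.995, -0.098, 0.004, -0.0]
ft_force: [17.3, -2.2, -11.5]
grip_width: 0.341
grasp_force: 26.1
```

Run:
```python
from h import *
im=viewer.camera("top")[:,:,::-1].copy();print(vials(im)['l']);go((461.5,179,74,0))
```

```text
(array([460.9,  92.1]), -3.2, array([144, 159, 159, 157, 148, 106,  67,  56,  54,  53,  54,  72, 115,
       151, 154, 146, 153, 159, 160, 160, 145]))
now [465.1 179.1  74.3] yaw -101.1 j7 -115.3 t 21.45
[np.float64(-0.4), np.float64(-0.3), np.float64(78.9), np.float64(-0.0035), np.float64(0.0008), np.float64(0.0003)]
```

Emit:
play_rows(plan=[0, 0, 0, 0, 0, 0, 0.62, 0, 0, 0, 0, 0, 0, 0.62, 0, 0, 0, 0, 0, 0, 0.62])

```text
clock: 21.82
position: [0.4611, 0.18, 0.0734]
ee_rot: [0.995, -0.096, -0.0, -0.0]
ft_force: [0.5, 1.1, -0.1]
grip_width: 0.623
grasp_force: 0.0
```

Run:
```python
from h import *
im=viewer.camera("top")[:,:,::-1].copy();print(vials(im)['l']);go((464,179.5,74,0))
H,S,V=cv2.split(cv2.cvtColor(im,cv2.COLOR_BGR2HSV))
```

```text
(array([460.9,  92.1]), -3.2, array([143, 158, 160, 159, 148, 105,  67,  57,  54,  53,  53,  72, 116,
       152, 154, 145, 154, 159, 159, 159, 144]))
now [461.1 180.   73.3] yaw -101.0 j7 -115.2 t 21.875
[np.float64(-0.0), np.float64(0.0), np.float64(79.0), np.float64(0.003), np.float64(-0.0001), np.float64(-0.0007)]
```

Circle-fitting the loaded TCP points puts the knob axis at (462.9, 179.4). I'll rotate back open, re-centre and grip again.

Emit:
play_rows(plan=[0, 0, -10, 0.002, 0.0002, 0, 0.62, 0, 0, -20, 0.002, 0.0002, 0, 0.62, 0, 0, -30, 0.002, 0.0002, 0, 0.62, 0, 0, -40, 0.002, 0.0002, 0, 0.62, 0, 0, -50, 0.002, 0.0002, 0, 0.62, 0, 0, -60, 0.002, 0.0002, 0, 0.62, 0, 0, -70, 0.002, 0.0002, 0, 0.62, 0, 0, -80, 0.002, 0.0002, 0, 0.62, 0, 0, -90, 0.002, 0.0002, 0, 0.62, 0, 0, -100, 0.002, 0.0002, 0, 0.62, 0, 0, -110, 0.002, 0.0002, 0, 0.62, 0, 0, -120, 0.002, 0.0002, 0, 0.62, 0, 0, -130, 0.002, 0.0002, 0, 0.62, 0, 0, -140, 0.002, 0.0002, 0, 0.62, 0, 0, -140, 0.002, 0.0002, 0, 0.62, 0, 0, -140, 0.002, 0.0002, 0, 0.2, 0, 0, -140, 0.002, 0.0002, 0, 0.2, 0, 0, -140, 0.002, 0.0002, 0, 0.2, 0, 0, -140, 0.002, 0.0002, 0, 0.2])

```text
clock: 24.25
position: [0.4632, 0.1794, 0.0734]
ee_rot: [0.431, 0.903, 0.0, 0.0]
ft_force: [-0.3, 0.2, 2.9]
grip_width: 0.339
grasp_force: 25.3
```

Emit:
play_rows(plan=[0, 0, 10, 0, 0, 0, 0.2, 0, 0, 20, 0, 0, 0, 0.2, 0, 0, 30, 0, 0, 0, 0.2, 0, 0, 40, 0, 0, 0, 0.2, 0, 0, 50, 0, 0, 0, 0.2, 0, 0, 60, 0, 0, 0, 0.2, 0, 0, 70, 0, 0, 0, 0.2, 0, 0, 80, 0, 0, 0, 0.2, 0, 0, 90, 0, 0, 0, 0.2, 0, 0, 100, 0, 0, 0, 0.2, 0, 0, 110, 0, 0, 0, 0.2, 0, 0, 120, 0, 0, 0, 0.2, 0, 0, 120, 0, 0, 0, 0.2])

```text
clock: 25.88
position: [0.4628, 0.1796, 0.0734]
ee_rot: [0.997, 0.077, -0.0, -0.0]
ft_force: [-3.0, -0.7, 5.9]
grip_width: 0.337
grasp_force: 25.7
```

Run:
```python
from h import *
im=viewer.camera("top")[:,:,::-1].copy();print(vials(im)['l']);go((464,179.5,74,0))
```

```text
(array([460.9,  92.1]), 0.1, array([147, 158, 158, 157, 150, 141, 130,  90,  54,  52,  53,  54,  59,
        85, 124, 141, 152, 158, 159, 157, 142]))
now [462.7 179.6  73.4] yaw -81.0 j7 -96.6 t 25.925
[np.float64(-0.0), np.float64(0.0), np.float64(-81.0), np.float64(0.0012), np.float64(0.0003), np.float64(-0.0006)]
```

The left bubble is centred at 0.1 mm. Release, lift, and go to the right knob.

Emit:
play_rows(plan=[0, 0, 0, 0, 0, 0, 0.62, 0, 0, 0, 0, 0, 0, 0.62, 0, 0, 0, 0, 0, -0.05, 0.62, 0, 0, 0, 0, 0, -0.06, 0.62, 0, 0, 40, -0.0878, 0.3169, -0.06, 0.62, 0, 0, 40, -0.0878, 0.3169, -0.06, 0.62, 0, 0, 40, -0.0878, 0.3169, -0.06, 0.62, 0, 0, 40, -0.0878, 0.3169, -0.06, 0.62, 0, 0, 40, -0.0878, 0.3169, -0.06, 0.62, 0, 0, 40, -0.0878, 0.3169, -0.06, 0.62, 0, 0, 40, -0.0878, 0.3169, -0.06, 0.62, 0, 0, 40, -0.0878, 0.3169, -0.06, 0.62, 0, 0, 40, -0.0878, 0.3169, -0.06, 0.62, 0, 0, 40, -0.0878, 0.3169, -0.06, 0.62])

```text
clock: 27.68
position: [0.4263, -0.1467, 0.1332]
ee_rot: [0.964, -0.266, -0.0, -0.0]
ft_force: [-0.0, -0.3, 0.2]
grip_width: 0.62
grasp_force: 0.0
```

Run:
```python
from h import *
go((425.5,-147,73.5,-121));im=viewer.camera("top")[:,:,::-1].copy();print(vials(im));for_c=cartons(im);print(for_c)
s=viewer.camera("side")[:,:,::-1];cv2.imwrite('pics/x7.png',cv2.resize(np.hstack([im[200:320,240:440],s[170:290,230:430]]),None,fx=2,fy=2))
```

```text
now [ 426.3 -146.7  133.2] yaw -120.9 j7 -104.6 t 27.675
[np.float64(-0.0), np.float64(0.0), np.float64(0.1), np.float64(-0.0005), np.float64(0.0007), np.float64(0.0597)]
{'l': (array([460.9,  92.1]), 0.1, array([145, 156, 156, 155, 148, 137, 128,  90,  53,  51,  52,  55,  58,
        83, 122, 138, 150, 157, 157, 154, 137])), 'r': (array([442.8, -66.6]), 6.3, array([147, 159, 159, 156, 145, 140, 154, 160, 160, 144, 101,  63,  57,
        50,  48,  53,  86, 137, 158, 159, 145]))}
[array([ 375.6, -295.4,   94.2,   64.9,  -10.8]), array([ 437.5, -414.7,   93.1,   62.2,   -3.9]), array([ 581.7, -390. ,   93.3,   63.4,   -4. ]), array([ 643. , -244.5,   93. ,   63.3,   -5.9])]
```

View pics/x7.png

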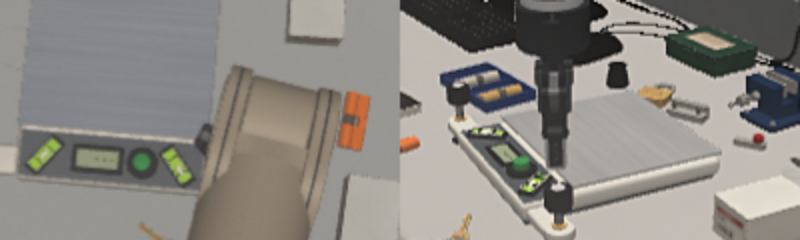

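The gripper stands above the right knob and the vial is still visible. Descend, grip.

Emit:
play_rows(plan=[0, 0, 0, 0, 0.0005, 0.02, 0.62, 0, 0, 0, 0, 0.0005, 0.04, 0.62, 0, 0, 0, 0, 0.0005, 0.059, 0.62, 0, 0, 0, 0, 0.0005, 0.059, 0.62, 0, 0, 0, 0, 0.0005, 0.059, 0.2, 0, 0, 0, 0, 0.0005, 0.059, 0.2, 0, 0, 0, 0, 0.0005, 0.059, 0.2, 0, 0, 0, 0, 0.0005, 0.059, 0.2, 0, 0, -10, 0, 0.0005, 0.059, 0.2, 0, 0, -20, 0, 0.0005, 0.059, 0.2, 0, 0, -30, 0, 0.0005, 0.059, 0.2, 0, 0, -40, 0, 0.0005, 0.059, 0.2, 0, 0, -40, 0, 0.0005, 0.059, 0.2])

```text
clock: 29.4
position: [0.4261, -0.1484, 0.0751]
ee_rot: [0.997, 0.078, 0.001, -0.0]
ft_force: [-4.0, -2.4, 7.9]
grip_width: 0.342
grasp_force: 25.5
```

Run:
```python
from h import *
go((425.5,-147,73.5,-121));im=viewer.camera("top")[:,:,::-1].copy();print(vials(im))
```

```text
now [ 426.1 -148.4   75.1] yaw -81.0 j7 -57.5 t 29.4
[np.float64(-0.0), np.float64(-0.1), np.float64(40.0), np.float64(-0.0004), np.float64(-0.0015), np.float64(0.0016)]
{'l': (array([460.9,  92.1]), 0.1, array([145, 157, 158, 155, 146, 136, 128,  88,  53,  51,  53,  55,  58,
        84, 122, 137, 149, 156, 157, 155, 139])), 'r': (array([442.8, -66.6]), 5.7, array([148, 159, 159, 156, 144, 139, 153, 160, 156, 126,  83,  62,  58,
        49,  48,  61, 100, 147, 160, 158, 145]))}
```

Emit:
play_rows(plan=[0, 0, -10, 0, 0, -0.0015, 0.2, 0, 0, -20, 0, 0, -0.0015, 0.2, 0, 0, -30, 0, 0, -0.0015, 0.2, 0, 0, -40, 0, 0, -0.0015, 0.2, 0, 0, -50, 0, 0, -0.0015, 0.2, 0, 0, -60, 0, 0, -0.0015, 0.2, 0, 0, -70, 0, 0, -0.0015, 0.2, 0, 0, -80, 0, 0, -0.0015, 0.2, 0, 0, -90, 0, 0, -0.0015, 0.2, 0, 0, -100, 0, 0, -0.0015, 0.2, 0, 0, -110, 0, 0, -0.0015, 0.2, 0, 0, -120, 0, 0, -0.0015, 0.2, 0, 0, -130, 0, 0, -0.0015, 0.2, 0, 0, -140, 0, 0, -0.0015, 0.2, 0, 0, -150, 0, 0, -0.0015, 0.2, 0, 0, -160, 0, 0, -0.0015, 0.2, 0, 0, -160, 0, 0, -0.0015, 0.2])

```text
clock: 31.58
position: [0.4266, -0.1484, 0.0755]
ee_rot: [0.096, 0.995, -0.001, 0.001]
ft_force: [8.9, -5.0, -18.7]
grip_width: 0.335
grasp_force: 27.9
```

Run:
```python
from h import *
go((425.5,-147,73.5,-121));im=viewer.camera("top")[:,:,::-1].copy();print(vials(im))
```

```text
now [ 426.6 -148.4   75.5] yaw 79.0 j7 97.6 t 31.575
[np.float64(-0.0), np.float64(0.2), np.float64(20.0), np.float64(0.0014), np.float64(0.0012), np.float64(0.002)]
{'l': (array([460.9,  92.1]), 0.1, array([143, 156, 157, 155, 146, 136, 128,  90,  53,  50,  52,  54,  58,
        84, 122, 139, 150, 156, 156, 155, 138])), 'r': (array([442.5, -66.8]), 2.6, array([148, 160, 160, 158, 146, 139, 153, 140,  98,  66,  55,  56,  59,
        55,  75, 118, 152, 158, 159, 157, 139]))}
```

Emit:
play_rows(plan=[0, 0, 0, 0, 0, 0, 0.62, 0, 0, 0, 0, 0, 0, 0.62, 0, 0, 10, 0, 0, 0, 0.62, 0, 0, 20, 0, 0, 0, 0.62, 0, 0, 30, 0, 0, 0, 0.62, 0, 0, 40, 0, 0, 0, 0.62, 0, 0, 50, 0, 0, 0, 0.62, 0, 0, 60, 0, 0, 0, 0.62, 0, 0, 70, 0, 0, 0, 0.62, 0, 0, 80, 0, 0, 0, 0.62, 0, 0, 90, 0, 0, 0, 0.62, 0, 0, 100, 0, 0, 0, 0.62, 0, 0, 110, 0, 0, 0, 0.62, 0, 0, 110, 0, 0, 0, 0.62, 0, 0, 110, 0, 0, 0, 0.62])

```text
clock: 33.5
position: [0.426, -0.1477, 0.0759]
ee_rot: [0.869, 0.494, 0.0, -0.0]
ft_force: [0.4, 0.0, 0.3]
grip_width: 0.619
grasp_force: 0.0
```

Run:
```python
from h import *
go((426.3,-148.3,74.5,-31));im=viewer.camera("top")[:,:,::-1].copy();print(vials(im)['r'])
```

```text
now [ 426.  -147.7   75.9] yaw -30.8 j7 -9.7 t 33.5
[np.float64(0.0), np.float64(-0.0), np.float64(0.2), np.float64(-0.0003), np.float64(0.0006), np.float64(0.0014)]
(array([442.5, -66.8]), 2.5, array([148, 160, 159, 157, 147, 141, 152, 139,  98,  65,  55,  56,  59,
        56,  77, 119, 153, 159, 159, 157, 138]))
```

Emit:
play_rows(plan=[0, 0, 0, -0.0003, 0.0006, 0, 0.2, 0, 0, 0, -0.0003, 0.0006, 0, 0.2, 0, 0, 0, -0.0003, 0.0006, 0, 0.2, 0, 0, 0, -0.0003, 0.0006, 0, 0.2, 0, 0, -10, -0.0003, 0.0006, 0, 0.2, 0, 0, -20, -0.0003, 0.0006, 0, 0.2, 0, 0, -30, -0.0003, 0.0006, 0, 0.2, 0, 0, -40, -0.0003, 0.0006, 0, 0.2, 0, 0, -50, -0.0003, 0.0006, 0, 0.2, 0, 0, -60, -0.0003, 0.0006, 0, 0.2, 0, 0, -70, -0.0003, 0.0006, 0, 0.2, 0, 0, -80, -0.0003, 0.0006, 0, 0.2, 0, 0, -90, -0.0003, 0.0006, 0, 0.2, 0, 0, -100, -0.0003, 0.0006, 0, 0.2, 0, 0, -105, -0.0003, 0.0006, 0, 0.2, 0, 0, -105, -0.0003, 0.0006, 0, 0.2, 0, 0, -105, -0.0003, 0.0006, 0, 0.62, 0, 0, -105, -0.0003, 0.0006, 0, 0.62, 0, 0, -105, -0.0003, 0.0006, 0, 0.62])

```text
clock: 35.92
position: [0.426, -0.1484, 0.0756]
ee_rot: [0.139, 0.99, 0.0, -0.0]
ft_force: [-0.1, 0.6, -0.1]
grip_width: 0.616
grasp_force: 0.0
```

Run:
```python
from h import *
go((447.4,-24.5,110,84));im=viewer.camera("top")[:,:,::-1].copy();print(vials(im))
cv2.imwrite('pics/t8c.png',cv2.resize(im[260:300,245:345],None,fx=8,fy=8,interpolation=cv2.INTER_CUBIC))
```

```text
now [ 426.  -148.4   75.6] yaw 74.0 j7 92.7 t 35.925
[np.float64(0.0), np.float64(-0.0), np.float64(-10.0), np.float64(0.0136), np.float64(0.125), np.float64(-0.0344)]
{'l': (array([460.9,  92.1]), 0.1, array([145, 155, 156, 154, 147, 137, 127,  88,  52,  50,  51,  54,  58,
        84, 122, 138, 148, 156, 156, 155, 138])), 'r': (array([442.5, -66.8]), -0.2, array([148, 158, 159, 157, 146, 134, 127,  89,  56,  51,  53,  58,  71,
        93, 131, 140, 151, 160, 160, 157, 139]))}
```

View pics/t8c.png

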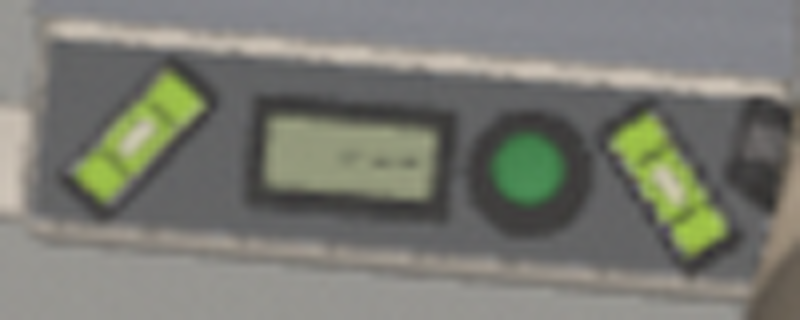

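Both bubbles stand between their lines. Next, the zero key, with the gripper shut.

Emit:
play_rows(plan=[0, 0, 0, 0, 0, -0.05, 0.62, 0, 0, 0, 0, 0, -0.05, 0.62, 0, 0, -10, 0.013, 0.1272, -0.05, 0, 0, 0, -10, 0.013, 0.1272, -0.05, 0, 0, 0, -10, 0.013, 0.1272, -0.05, 0, 0, 0, -10, 0.013, 0.1272, -0.03, 0, 0, 0, -10, 0.013, 0.1272, -0.015, 0, 0, 0, -10, 0.013, 0.1272, -0.015, 0, 0, 0, -10, 0.013, 0.1272, -0.015, 0])

```text
clock: 37.1
position: [0.4489, -0.0229, 0.091]
ee_rot: [0.053, 0.999, -0.0, 0.0]
ft_force: [-0.3, 0.2, 0.5]
grip_width: 0.0
grasp_force: 0.0
```

Run:
```python
from h import *
go((448.5,-22.5,67,84))
s=viewer.camera("side")[:,:,::-1];cv2.imwrite('pics/x9.png',cv2.resize(s[190:290,230:350],None,fx=5,fy=5,interpolation=cv2.INTER_CUBIC))
```

```text
now [448.9 -22.9  91. ] yaw 84.0 j7 84.2 t 37.1
[np.float64(-0.0), np.float64(0.0), np.float64(-0.0), np.float64(0.0004), np.float64(0.0004), np.float64(0.024)]
```

View pics/x9.png

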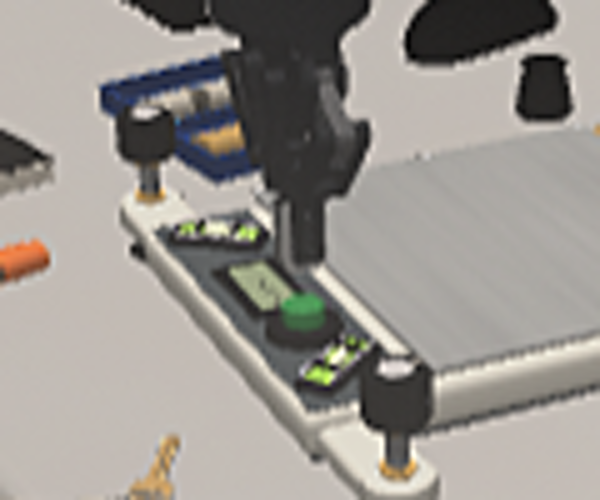

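The shut tip is over the key. I'll press gently in steps.

Emit:
play_rows(plan=[0, 0, 0, 0, 0, 0.012, 0, 0, 0, 0, 0, 0, 0.02, 0, 0, 0, 0, 0, 0, 0.024, 0, 0, 0, 0, 0, 0, 0.025, 0, 0, 0, 0, 0, 0, 0.025, 0, 0, 0, 0, 0, 0, 0.025, 0])

```text
clock: 37.9
position: [0.4487, -0.0225, 0.066]
ee_rot: [0.052, 0.999, 0.0, -0.0]
ft_force: [-2.8, -0.3, 6.9]
grip_width: 0.001
grasp_force: 3.7
```

Emit:
play_rows(plan=[0, 0, 0, 0, 0, -0.002, 0, 0, 0, 0, 0, 0, -0.002, 0])

```text
clock: 38.15
position: [0.4487, -0.0225, 0.0679]
ee_rot: [0.052, 0.999, 0.0, -0.0]
ft_force: [-1.8, 0.1, 3.2]
grip_width: 0.003
grasp_force: 1.9
```

Emit:
play_rows(plan=[0, 0, 0, 0, 0, -0.003, 0, 0, 0, 0, 0, 0, -0.003, 0])

```text
clock: 38.4
position: [0.4488, -0.0226, 0.0709]
ee_rot: [0.052, 0.999, 0.0, 0.0]
ft_force: [-1.4, 0.4, 2.0]
grip_width: -0.002
grasp_force: 1.0
```

Run:
```python
from h import *
s=viewer.camera("side")[:,:,::-1];t=viewer.camera("top")[:,:,::-1];print(status.get_obs()['ft_force'])
cv2.imwrite('pics/x10.png',np.hstack([cv2.resize(s[225:275,260:340],None,fx=5,fy=5,interpolation=cv2.INTER_CUBIC),cv2.resize(t[260:310,270:350],None,fx=5,fy=5,interpolation=cv2.INTER_CUBIC)]))
```

```text
[-1.04971033  0.39672472  1.8913119 ]
```

View pics/x10.png

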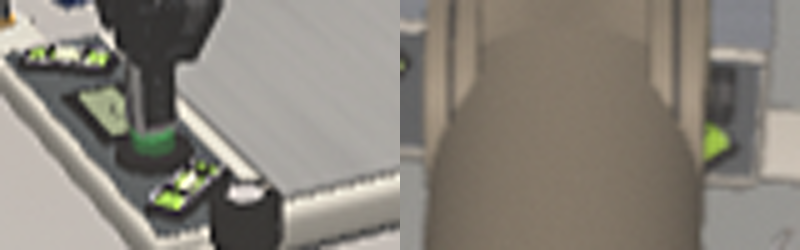

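The tip sits on the green key. Force slope (2.0 N at 70.9, 3.2 at 67.9, 6.9 at 66.0) shows the key went fully down. I'll lift off and head toward the cartons, then re-measure.

Emit:
play_rows(plan=[0, 0, 0, 0, 0, -0.05, 0, 0, 0, 0, 0, 0, -0.08, 1, 0, 0, 0, 0, 0, -0.08, 1])

```text
clock: 38.88
position: [0.4501, -0.0225, 0.1526]
ee_rot: [0.052, 0.999, 0.001, 0.002]
ft_force: [0.0, 0.7, -0.7]
grip_width: 0.419
grasp_force: 0.0
```

Run:
```python
from h import *
im=viewer.camera("top")[:,:,::-1].copy()
for c in cartons(im):print(c)
go((644,-243,150,84.1),(644,-243,60,84.1),(644,-243,22,84.1))
```

```text
[ 375.2 -295.3   93.4   64.9  -10.8]
[ 437.3 -415.1   93.    62.2   -4.4]
[ 581.7 -390.    93.1   63.4   -4. ]
[ 643.  -244.4   92.9   63.3   -5.8]
now [449.2 -22.5 151.2] yaw 84.0 j7 81.6 t 38.925
[np.float64(0.0), np.float64(0.1), np.float64(-0.1), np.float64(-0.2167), np.float64(-0.1991), np.float64(0.0014)]
[np.float64(0.0), np.float64(0.1), np.float64(-0.1), np.float64(-0.2166), np.float64(-0.1991), np.float64(0.0914)]
[np.float64(0.0), np.float64(0.1), np.float64(-0.1), np.float64(-0.2165), np.float64(-0.1992), np.float64(0.1294)]
```

Emit:
play_rows(plan=[0, 0, 0, -0.2166, -0.1991, 0, 1, 0, 0, 0, -0.2166, -0.1991, 0, 1, 0, 0, 0, -0.2166, -0.1991, 0, 1, 0, 0, 0, -0.2166, -0.1991, 0, 1, 0, 0, 0, -0.2166, -0.1991, 0, 1, 0, 0, 0, -0.2166, -0.1991, 0, 1, 0, 0, 0, -0.2166, -0.1991, 0, 1, 0, 0, 0, -0.2166, -0.1991, 0.06, 1, 0, 0, 0, -0.2166, -0.1991, 0.1, 1, 0, 0, 0, -0.2166, -0.1991, 0.129, 1, 0, 0, 0, -0.2166, -0.1991, 0.129, 1, 0, 0, 0, -0.2166, -0.1991, 0.129, 1, 0, 0, 0, -0.2166, -0.1991, 0.129, 0.5, 0, 0, 0, -0.2166, -0.1991, 0.129, 0.5, 0, 0, 0, -0.2166, -0.1991, 0.129, 0.5, 0, 0, 0, -0.2166, -0.1991, 0.129, 0.5, 0, 0, 0, -0.2166, -0.1991, 0.1, 0.5, 0, 0, 0, -0.2166, -0.1991, 0.04, 0.5, 0, 0, 0, -0.2166, -0.1991, -0.01, 0.5, 0, 0, 0, -0.2166, -0.1991, -0.01, 0.5], squeeze=60)

```text
clock: 41.42
position: [0.6454, -0.2444, 0.1663]
ee_rot: [0.052, 0.999, -0.001, 0.004]
ft_force: [1.0, -0.8, -3.2]
grip_width: 0.766
grasp_force: 68.1
```

Run:
```python
from h import *
go((636.8,43.8,155,-6.2),(636.8,43.8,73,-6.2))
```

```text
now [ 645.4 -244.4  166.3] yaw 84.0 j7 113.2 t 41.425
[np.float64(-0.4), np.float64(0.3), np.float64(-89.8), np.float64(0.0387), np.float64(0.2857), np.float64(0.0106)]
[np.float64(-0.4), np.float64(0.3), np.float64(-89.8), np.float64(0.0394), np.float64(0.2858), np.float64(0.0926)]
```

Emit:
play_rows(plan=[0, 0, 10, 0.0387, 0.2857, 0, 0.5, 0, 0, 20, 0.0387, 0.2857, 0, 0.5, 0, 0, 30, 0.0387, 0.2857, 0, 0.5, 0, 0, 40, 0.0387, 0.2857, 0, 0.5, 0, 0, 50, 0.0387, 0.2857, 0, 0.5, 0, 0, 60, 0.0387, 0.2857, 0, 0.5, 0, 0, 70, 0.0387, 0.2857, 0, 0.5, 0, 0, 80, 0.0387, 0.2857, 0, 0.5, 0, 0, 90, 0.0387, 0.2857, 0, 0.5, 0, 0, 90, 0.0387, 0.2857, 0, 0.5, 0, 0, 90, 0.0387, 0.2857, 0.04, 0.5, 0, 0, 90, 0.0387, 0.2857, 0.07, 0.5, 0, 0, 90, 0.0387, 0.2857, 0.08, 0.5, 0, 0, 90, 0.0387, 0.2857, 0.08, 0.5, 0, 0, 90, 0.0387, 0.2857, 0.08, 0.5])

```text
clock: 43.3
position: [0.6355, 0.0449, 0.0822]
ee_rot: [0.743, 0.67, 0.001, 0.0]
ft_force: [0.3, 0.2, -2.6]
grip_width: 0.762
grasp_force: 67.9
```

Run:
```python
from h import *
go((636.8,43.8,73,-6.2));print(status.get_obs()['grip_width'])
im=viewer.camera("top")[:,:,::-1].copy();s=viewer.camera("side")[:,:,::-1]
cv2.imwrite('pics/x11.png',cv2.resize(np.hstack([im[150:310,200:400],s[140:300,230:430]]),None,fx=2,fy=2))
```

```text
now [635.5  44.9  82.2] yaw -5.9 j7 6.7 t 43.3
[np.float64(0.1), np.float64(-0.0), np.float64(0.3), np.float64(-0.001), np.float64(0.0014), np.float64(0.0092)]
0.7621551609481246
```

View pics/x11.png

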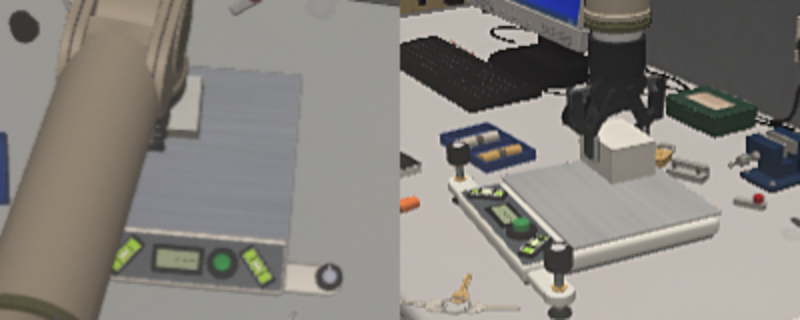

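The carton is held level above the rear-left of the pan. Lower and release (numbers only from here on).

Emit:
play_rows(plan=[0, 0, 0, -0.001, 0.0014, 0.004, 0.5, 0, 0, 0, -0.001, 0.0014, 0.007, 0.5, 0, 0, 0, -0.001, 0.0014, 0.009, 0.5, 0, 0, 0, -0.001, 0.0014, 0.009, 0.5])

```text
clock: 43.9
position: [0.6364, 0.0438, 0.0737]
ee_rot: [0.743, 0.669, 0.001, -0.0]
ft_force: [-9.2, 1.1, 17.3]
grip_width: 0.764
grasp_force: 70.3
```

Emit:
play_rows(plan=[0, 0, 0, 0, 0, -0.0025, 0.5, 0, 0, 0, 0, 0, -0.0025, 0.88, 0, 0, 0, 0, 0, -0.0025, 0.88, 0, 0, 0, 0, 0, -0.0025, 0.88, 0, 0, 0, 0, 0, -0.04, 0.88, 0, 0, 0, 0, 0, -0.085, 0.9, 0, 0, 0, 0, 0, -0.085, 1])

```text
clock: 44.78
position: [0.6378, 0.0436, 0.1603]
ee_rot: [0.743, 0.669, 0.002, 0.001]
ft_force: [0.5, -0.3, -0.1]
grip_width: 1.003
grasp_force: 0.0
```

Run:
```python
from h import *
go((582.7,-388.5,155,86),(582.7,-388.5,23,86),(480,-180,155,86))
```

```text
now [637.8  43.6 160.3] yaw -6.0 j7 4.4 t 44.775
[np.float64(0.2), np.float64(-0.3), np.float64(88.0), np.float64(-0.4355), np.float64(-0.0098), np.float64(0.0045)]
[np.float64(0.2), np.float64(-0.3), np.float64(88.0), np.float64(-0.4357), np.float64(-0.0105), np.float64(0.1365)]
[np.float64(0.2), np.float64(-0.3), np.float64(88.0), np.float64(-0.2388), np.float64(-0.1337), np.float64(0.0042)]
```

Emit:
play_rows(plan=[0, 0, 10, -0.4356, -0.0098, 0, 1, 0, 0, 20, -0.4356, -0.0098, 0, 1, 0, 0, 30, -0.4356, -0.0098, 0, 1, 0, 0, 40, -0.4356, -0.0098, 0, 1, 0, 0, 50, -0.4356, -0.0098, 0, 1, 0, 0, 60, -0.4356, -0.0098, 0, 1, 0, 0, 70, -0.4356, -0.0098, 0, 1, 0, 0, 80, -0.4356, -0.0098, 0, 1, 0, 0, 88, -0.4356, -0.0098, 0, 1, 0, 0, 88, -0.4356, -0.0098, 0.04, 1, 0, 0, 88, -0.4356, -0.0098, 0.04, 1, 0, 0, 88, -0.4356, -0.0098, 0.04, 1])

```text
clock: 46.28
position: [0.5809, -0.3886, 0.1175]
ee_rot: [0.999, -0.035, -0.0, 0.0]
ft_force: [0.2, -0.7, 0.7]
grip_width: 0.999
grasp_force: 0.0
```

Run:
```python
from h import *
go((582.7,-388.5,24,86))
im=viewer.camera("top")[:,:,::-1].copy()
for c in cartons(im):print(c)
H,S,V=cv2.split(cv2.cvtColor(im,cv2.COLOR_BGR2HSV))
m=cropmask(cv2.morphologyEx((V>163).astype(np.uint8),cv2.MORPH_OPEN,np.ones((3,3))),240,150,352,258)
print('on pan',[rect(c,'top',.10) for c in blobs(m,300)])
```

```text
now [ 580.9 -388.6  117.5] yaw -94.0 j7 -36.1 t 46.275
[np.float64(0.0), np.float64(0.0), np.float64(0.0), np.float64(0.0018), np.float64(-0.0002), np.float64(0.0935)]
[ 375.4 -295.6   94.1   65.6  -10.5]
[ 437.9 -415.9   95.2   64.1   -6. ]
on pan [array([634.9,  42.2,  92.5,  64.7,  83.9])]
```

Emit:
play_rows(plan=[0, 0, 0, 0.001, 0, 0.05, 1, 0, 0, 0, 0.001, 0, 0.08, 1, 0, 0, 0, 0.001, 0, 0.0935, 1, 0, 0, 0, 0.001, 0, 0.0935, 1, 0, 0, 0, 0.001, 0, 0.0935, 0.5, 0, 0, 0, 0.001, 0, 0.0935, 0.5, 0, 0, 0, 0.001, 0, 0.0935, 0.5, 0, 0, 0, 0.001, 0, 0.0935, 0.5, 0, 0, 0, 0.001, 0, 0.07, 0.5, 0, 0, 0, 0.001, 0, 0.02, 0.5, 0, 0, 0, 0.001, 0, -0.04, 0.5, 0, 0, 0, 0.001, 0, -0.045, 0.5, 0, 0, 0, 0.001, 0, -0.045, 0.5])

```text
clock: 47.95
position: [0.5819, -0.3884, 0.1626]
ee_rot: [0.999, -0.035, 0.001, -0.0]
ft_force: [0.1, 0.0, -3.6]
grip_width: 0.762
grasp_force: 68.0
```

Run:
```python
from h import *
go((547.4,53.6,160,-6.2),(547.4,53.6,84,-6.2))
im=viewer.camera("top")[:,:,::-1].copy()
for c in cartons(im):print(c)
```

```text
now [ 581.9 -388.4  162.6] yaw -94.0 j7 -37.3 t 47.95
[np.float64(0.0), np.float64(-0.1), np.float64(-87.8), np.float64(-0.0651), np.float64(-0.4385), np.float64(0.0026)]
[np.float64(0.0), np.float64(-0.1), np.float64(-87.8), np.float64(-0.0652), np.float64(-0.4385), np.float64(0.0786)]
[ 375.5 -295.6   94.2   65.3  -10.8]
[ 437.9 -416.1   95.1   64.1   -5.8]
```

Emit:
play_rows(plan=[0, 0, -10, -0.0651, -0.4385, 0, 0.5, 0, 0, -20, -0.0651, -0.4385, 0, 0.5, 0, 0, -30, -0.0651, -0.4385, 0, 0.5, 0, 0, -40, -0.0651, -0.4385, 0, 0.5, 0, 0, -50, -0.0651, -0.4385, 0, 0.5, 0, 0, -60, -0.0651, -0.4385, 0, 0.5, 0, 0, -70, -0.0651, -0.4385, 0, 0.5, 0, 0, -80, -0.0651, -0.4385, 0, 0.5, 0, 0, -87.8, -0.0651, -0.4385, 0, 0.5, 0, 0, -87.8, -0.0651, -0.4385, 0, 0.5, 0, 0, -87.8, -0.0651, -0.4385, 0, 0.5, 0, 0, -87.8, -0.0651, -0.4385, 0.04, 0.5, 0, 0, -87.8, -0.0651, -0.4385, 0.07, 0.5, 0, 0, -87.8, -0.0651, -0.4385, 0.079, 0.5, 0, 0, -87.8, -0.0651, -0.4385, 0.079, 0.5, 0, 0, -87.8, -0.0651, -0.4385, 0.079, 0.5])

```text
clock: 50.0
position: [0.5481, 0.0535, 0.0839]
ee_rot: [0.744, 0.668, 0.001, 0.0]
ft_force: [-0.0, -0.7, -3.3]
grip_width: 0.76
grasp_force: 68.1
```

Run:
```python
from h import *
go((547.4,53.6,75.5,-6.2))
```

```text
now [548.1  53.5  83.9] yaw -6.2 j7 5.1 t 50.0
[np.float64(0.1), np.float64(-0.0), np.float64(-0.0), np.float64(-0.0), np.float64(-0.0007), np.float64(0.0084)]
```

Emit:
play_rows(plan=[0, 0, 0, 0, -0.0005, 0.004, 0.5, 0, 0, 0, 0, -0.0005, 0.006, 0.5, 0, 0, 0, 0, -0.0005, 0.0075, 0.5, 0, 0, 0, 0, -0.0005, 0.0075, 0.5])

```text
clock: 50.5
position: [0.5469, 0.0536, 0.0753]
ee_rot: [0.744, 0.668, 0.0, -0.0]
ft_force: [-0.2, -0.7, -2.0]
grip_width: 0.763
grasp_force: 68.3
```

Emit:
play_rows(plan=[0, 0, 0, 0, -0.0005, 0.0078, 0.5, 0, 0, 0, 0, -0.0005, 0.0078, 0.88, 0, 0, 0, 0, -0.0005, 0.0078, 0.88, 0, 0, 0, 0, -0.0005, 0.0078, 0.88, 0, 0, 0, 0, -0.0005, -0.03, 0.88, 0, 0, 0, 0, -0.0005, -0.08, 0.9, 0, 0, 0, 0, -0.0005, -0.08, 1])

```text
clock: 51.38
position: [0.5482, 0.0537, 0.1583]
ee_rot: [0.744, 0.668, 0.002, 0.001]
ft_force: [-0.1, 0.3, -0.0]
grip_width: 1.001
grasp_force: 0.0
```

Run:
```python
from h import *
im=viewer.camera("top")[:,:,::-1].copy()
for c in cartons(im):print(c)
go((438.7,-414.5,120,-95),(438.7,-414.5,24,-95))
```

```text
[ 375.6 -295.5   94.2   65.1  -10.8]
[ 437.5 -414.7   93.1   62.2   -3.9]
now [547.1  53.9 156.4] yaw -6.2 j7 1.1 t 51.425
[np.float64(0.0), np.float64(-0.2), np.float64(88.8), np.float64(-0.4774), np.float64(-0.0576), np.float64(0.0356)]
[np.float64(0.0), np.float64(-0.2), np.float64(88.8), np.float64(-0.4776), np.float64(-0.0578), np.float64(0.1316)]
```

Emit:
play_rows(plan=[0, 0, 10, -0.4774, -0.0576, 0, 1, 0, 0, 20, -0.4774, -0.0576, 0, 1, 0, 0, 30, -0.4774, -0.0576, 0, 1, 0, 0, 40, -0.4774, -0.0576, 0, 1, 0, 0, 50, -0.4774, -0.0576, 0, 1, 0, 0, 60, -0.4774, -0.0576, 0, 1, 0, 0, 70, -0.4774, -0.0576, 0, 1, 0, 0, 80, -0.4774, -0.0576, 0, 1, 0, 0, 88.3, -0.4774, -0.0576, 0, 1, 0, 0, 88.3, -0.4774, -0.0576, 0, 1, 0, 0, 88.3, -0.4774, -0.0576, 0.04, 1, 0, 0, 88.3, -0.4774, -0.0576, 0.04, 1, 0, 0, 88.3, -0.4774, -0.0576, 0.04, 1])

```text
clock: 53.05
position: [0.438, -0.4146, 0.1161]
ee_rot: [0.999, -0.038, 0.0, 0.0]
ft_force: [0.6, -0.0, 1.2]
grip_width: 1.0
grasp_force: 0.0
```

Run:
```python
from h import *
go((438.7,-413.5,24,-94.5))
```

```text
now [ 438.  -414.6  116.1] yaw -94.4 j7 -25.1 t 53.05
[np.float64(0.0), np.float64(-0.0), np.float64(0.1), np.float64(0.0006), np.float64(-0.0011), np.float64(0.0921)]
```

Emit:
play_rows(plan=[0, 0, 0, 0.0006, -0.001, 0.05, 1, 0, 0, 0, 0.0006, -0.001, 0.08, 1, 0, 0, 0, 0.0006, -0.001, 0.092, 1, 0, 0, 0, 0.0006, -0.001, 0.092, 1, 0, 0, 0, 0.0006, -0.001, 0.092, 0.5, 0, 0, 0, 0.0006, -0.001, 0.092, 0.5, 0, 0, 0, 0.0006, -0.001, 0.092, 0.5, 0, 0, 0, 0.0006, -0.001, 0.092, 0.5, 0, 0, 0, 0.0006, -0.001, 0.07, 0.5, 0, 0, 0, 0.0006, -0.001, 0.02, 0.5, 0, 0, 0, 0.0006, -0.001, -0.04, 0.5, 0, 0, 0, 0.0006, -0.001, -0.045, 0.5, 0, 0, 0, 0.0006, -0.001, -0.045, 0.5])

```text
clock: 54.68
position: [0.4384, -0.4135, 0.1607]
ee_rot: [0.999, -0.039, 0.0, -0.0]
ft_force: [0.2, 0.3, -3.9]
grip_width: 0.761
grasp_force: 68.7
```

Run:
```python
from h import *
im=viewer.camera("top")[:,:,::-1].copy()
for c in cartons(im):print(c)
H,S,V=cv2.split(cv2.cvtColor(im,cv2.COLOR_BGR2HSV))
m=cropmask(cv2.morphologyEx((V>163).astype(np.uint8),cv2.MORPH_OPEN,np.ones((3,3))),240,150,352,258)
print('on pan',[rect(c,'top',.10) for c in blobs(m,300)])
go((625.6,-58.6,160,-6.2),(625.6,-58.6,84,-6.2))
```

```text
on pan [array([546.8,  52.2,  92.3,  63.6,  83.4]), array([634.9,  42.2,  92.5,  64.7,  83.9])]
now [ 438.2 -413.1  159.7] yaw -94.5 j7 -26.9 t 54.725
[np.float64(-0.1), np.float64(-0.0), np.float64(-88.3), np.float64(0.1592), np.float64(-0.368), np.float64(0.0001)]
[np.float64(-0.1), np.float64(-0.0), np.float64(-88.3), np.float64(0.1593), np.float64(-0.3679), np.float64(0.0761)]
```

Emit:
play_rows(plan=[0, 0, -10, 0.1592, -0.368, 0, 0.5, 0, 0, -20, 0.1592, -0.368, 0, 0.5, 0, 0, -30, 0.1592, -0.368, 0, 0.5, 0, 0, -40, 0.1592, -0.368, 0, 0.5, 0, 0, -50, 0.1592, -0.368, 0, 0.5, 0, 0, -60, 0.1592, -0.368, 0, 0.5, 0, 0, -70, 0.1592, -0.368, 0, 0.5, 0, 0, -80, 0.1592, -0.368, 0, 0.5, 0, 0, -88.3, 0.1592, -0.368, 0, 0.5, 0, 0, -88.3, 0.1592, -0.368, 0, 0.5, 0, 0, -88.3, 0.1592, -0.368, 0, 0.5, 0, 0, -88.3, 0.1592, -0.368, 0.04, 0.5, 0, 0, -88.3, 0.1592, -0.368, 0.065, 0.5, 0, 0, -88.3, 0.1592, -0.368, 0.0755, 0.5, 0, 0, -88.3, 0.1592, -0.368, 0.0755, 0.5, 0, 0, -88.3, 0.1592, -0.368, 0.0755, 0.5])

```text
clock: 56.72
position: [0.6265, -0.0596, 0.0859]
ee_rot: [0.744, 0.668, 0.001, 0.001]
ft_force: [0.1, 0.2, -3.7]
grip_width: 0.765
grasp_force: 68.8
```

Run:
```python
from h import *
go((625.6,-58.6,75.5,-6.2))
```

```text
now [626.5 -59.6  85.9] yaw -6.2 j7 16.6 t 56.725
[np.float64(0.1), np.float64(-0.0), np.float64(-0.0), np.float64(0.0008), np.float64(-0.001), np.float64(0.0104)]
```

Emit:
play_rows(plan=[0, 0, 0, 0.0004, -0.0005, 0.005, 0.5, 0, 0, 0, 0.0004, -0.0005, 0.0075, 0.5, 0, 0, 0, 0.0004, -0.0005, 0.009, 0.5, 0, 0, 0, 0.0004, -0.0005, 0.009, 0.5])

```text
clock: 57.22
position: [0.6253, -0.0589, 0.0757]
ee_rot: [0.744, 0.668, -0.0, -0.0]
ft_force: [0.7, 0.3, -3.3]
grip_width: 0.759
grasp_force: 68.8
```

Emit:
play_rows(plan=[0, 0, 0, 0, 0, 0.0008, 0.5, 0, 0, 0, 0, 0, 0.0008, 0.5, 0, 0, 0, 0, 0, 0.0008, 0.88, 0, 0, 0, 0, 0, 0.0008, 0.88, 0, 0, 0, 0, 0, 0.0008, 0.88, 0, 0, 0, 0, 0, -0.04, 0.88, 0, 0, 0, 0, 0, -0.085, 0.9, 0, 0, 0, 0, 0, -0.085, 1])

```text
clock: 58.22
position: [0.6272, -0.0596, 0.1644]
ee_rot: [0.744, 0.668, 0.002, 0.002]
ft_force: [-0.6, 0.2, -1.2]
grip_width: 1.002
grasp_force: 0.0
```

Run:
```python
from h import *
im=viewer.camera("top")[:,:,::-1].copy()
for c in cartons(im):print(c)
go((376.6,-294,120,-100.8),(376.6,-294,24,-100.8))
```

```text
[ 375.4 -295.4   93.8   65.   -10.8]
now [626.2 -59.  162.2] yaw -6.2 j7 14.1 t 58.275
[np.float64(0.2), np.float64(0.1), np.float64(-85.4), np.float64(-0.2605), np.float64(-0.223), np.float64(0.0414)]
[np.float64(0.2), np.float64(0.1), np.float64(-85.4), np.float64(-0.2606), np.float64(-0.2232), np.float64(0.1374)]
```

Emit:
play_rows(plan=[0, 0, 10, -0.2606, -0.2231, 0, 1, 0, 0, 20, -0.2606, -0.2231, 0, 1, 0, 0, 30, -0.2606, -0.2231, 0, 1, 0, 0, 40, -0.2606, -0.2231, 0, 1, 0, 0, 50, -0.2606, -0.2231, 0, 1, 0, 0, 60, -0.2606, -0.2231, 0, 1, 0, 0, 70, -0.2606, -0.2231, 0, 1, 0, 0, 80, -0.2606, -0.2231, 0, 1, 0, 0, 90, -0.2606, -0.2231, 0, 1, 0, 0, 94.6, -0.2606, -0.2231, 0, 1, 0, 0, 94.6, -0.2606, -0.2231, 0.04, 1, 0, 0, 94.6, -0.2606, -0.2231, 0.04, 1, 0, 0, 94.6, -0.2606, -0.2231, 0.04, 1])

```text
clock: 59.9
position: [0.3752, -0.2944, 0.1214]
ee_rot: [0.996, -0.094, -0.0, 0.0]
ft_force: [0.6, -0.6, 0.4]
grip_width: 0.996
grasp_force: 0.0
```

Run:
```python
from h import *
go((376.6,-294,24,-100.8))
```

```text
now [ 375.2 -294.4  121.4] yaw -100.8 j7 -52.8 t 59.9
[np.float64(0.0), np.float64(0.0), np.float64(-0.0), np.float64(0.0013), np.float64(-0.0008), np.float64(0.0974)]
```

Emit:
play_rows(plan=[0, 0, 0, 0.001, -0.0006, 0.05, 1, 0, 0, 0, 0.001, -0.0006, 0.08, 1, 0, 0, 0, 0.001, -0.0006, 0.097, 1, 0, 0, 0, 0.001, -0.0006, 0.097, 1, 0, 0, 0, 0.001, -0.0006, 0.097, 0.5, 0, 0, 0, 0.001, -0.0006, 0.097, 0.5, 0, 0, 0, 0.001, -0.0006, 0.097, 0.5, 0, 0, 0, 0.001, -0.0006, 0.097, 0.5, 0, 0, 0, 0.001, -0.0006, 0.07, 0.5, 0, 0, 0, 0.001, -0.0006, 0.02, 0.5, 0, 0, 0, 0.001, -0.0006, -0.04, 0.5, 0, 0, 0, 0.001, -0.0006, -0.045, 0.5, 0, 0, 0, 0.001, -0.0006, -0.045, 0.5])

```text
clock: 61.52
position: [0.377, -0.2928, 0.1657]
ee_rot: [0.996, -0.093, 0.001, -0.001]
ft_force: [-0.1, -0.3, -3.1]
grip_width: 0.766
grasp_force: 69.0
```

Run:
```python
from h import *
im=viewer.camera("top")[:,:,::-1].copy()
H,S,V=cv2.split(cv2.cvtColor(im,cv2.COLOR_BGR2HSV))
m=cropmask(cv2.morphologyEx((V>163).astype(np.uint8),cv2.MORPH_OPEN,np.ones((3,3))),240,150,352,258)
print('on pan',[rect(c,'top',.10) for c in blobs(m,300)])
go((536.2,-48.8,165,-6.2),(536.2,-48.8,84,-6.2))
```

```text
on pan [array([546.8,  52.2,  92.3,  63.1,  83.7]), array([624.6, -61.2,  92.4,  63.1,  83.9]), array([635.2,  41.9,  91.5,  63.6,  83.9])]
now [ 376.3 -292.8  165. ] yaw -100.7 j7 -58.9 t 61.575
[np.float64(-0.1), np.float64(0.1), np.float64(85.5), np.float64(0.1116), np.float64(-0.2695), np.float64(0.0004)]
[np.float64(-0.1), np.float64(0.1), np.float64(85.5), np.float64(0.1116), np.float64(-0.2694), np.float64(0.0814)]
```

Emit:
play_rows(plan=[0, 0, -10, 0.1116, -0.2695, 0, 0.5, 0, 0, -20, 0.1116, -0.2695, 0, 0.5, 0, 0, -30, 0.1116, -0.2695, 0, 0.5, 0, 0, -40, 0.1116, -0.2695, 0, 0.5, 0, 0, -50, 0.1116, -0.2695, 0, 0.5, 0, 0, -60, 0.1116, -0.2695, 0, 0.5, 0, 0, -70, 0.1116, -0.2695, 0, 0.5, 0, 0, -80, 0.1116, -0.2695, 0, 0.5, 0, 0, -90, 0.1116, -0.2695, 0, 0.5, 0, 0, -94.5, 0.1116, -0.2695, 0, 0.5, 0, 0, -94.5, 0.1116, -0.2695, 0, 0.5, 0, 0, -94.5, 0.1116, -0.2695, 0, 0.5])

```text
clock: 63.08
position: [0.5361, -0.0501, 0.1647]
ee_rot: [0.746, 0.666, -0.001, -0.001]
ft_force: [-0.6, 0.5, -3.3]
grip_width: 0.764
grasp_force: 68.7
```

Run:
```python
from h import *
go((536.2,-49.3,84,-6.2),(536.2,-49.3,76,-6.2))
```

```text
now [536.1 -50.1 164.7] yaw -6.4 j7 4.5 t 63.075
[np.float64(-0.1), np.float64(0.0), np.float64(-0.2), np.float64(0.0008), np.float64(0.0002), np.float64(0.0807)]
[np.float64(-0.1), np.float64(0.0), np.float64(-0.2), np.float64(0.0008), np.float64(0.0002), np.float64(0.0887)]
```

Emit:
play_rows(plan=[0, 0, 0, 0.0005, 0, 0.04, 0.5, 0, 0, 0, 0.0005, 0, 0.07, 0.5, 0, 0, 0, 0.0005, 0, 0.08, 0.5, 0, 0, 0, 0.0005, 0, 0.085, 0.5, 0, 0, 0, 0.0005, 0, 0.0875, 0.5, 0, 0, 0, 0.0005, 0, 0.0885, 0.5, 0, 0, 0, 0.0005, 0, 0.0885, 0.5])

```text
clock: 63.95
position: [0.537, -0.0491, 0.0777]
ee_rot: [0.745, 0.667, 0.0, 0.0]
ft_force: [0.5, 0.1, -3.5]
grip_width: 0.764
grasp_force: 68.6
```

Emit:
play_rows(plan=[0, 0, 0, 0, 0, 0.001, 0.5, 0, 0, 0, 0, 0, 0.0015, 0.5, 0, 0, 0, 0, 0, 0.0015, 0.5])

```text
clock: 64.32
position: [0.5367, -0.0492, 0.0758]
ee_rot: [0.745, 0.667, 0.0, -0.0]
ft_force: [-0.9, 0.9, -3.4]
grip_width: 0.762
grasp_force: 68.6
```

Emit:
play_rows(plan=[0, 0, 0, 0, 0, 0.0007, 0.5, 0, 0, 0, 0, 0, 0.0007, 0.5, 0, 0, 0, 0, 0, 0.0007, 0.88, 0, 0, 0, 0, 0, 0.0007, 0.88, 0, 0, 0, 0, 0, 0.0007, 0.88, 0, 0, 0, 0, 0, -0.04, 0.88, 0, 0, 0, 0, 0, -0.085, 0.9, 0, 0, 0, 0, 0, -0.12, 1, 0, 0, 0, 0, 0, -0.12, 1])

```text
clock: 65.45
position: [0.5381, -0.0493, 0.1982]
ee_rot: [0.745, 0.667, 0.002, 0.001]
ft_force: [-0.5, 0.6, -0.2]
grip_width: 0.999
grasp_force: 0.0
```

Run:
```python
from h import *
go((470,-330,195,-6.2))
```

```text
now [538.1 -49.3 198.2] yaw -6.3 j7 3.3 t 65.45
[np.float64(0.2), np.float64(-0.1), np.float64(-0.1), np.float64(-0.2864), np.float64(-0.037), np.float64(0.0026)]
```

Emit:
play_rows(plan=[0, 0, 0, -0.2864, -0.037, 0, 1, 0, 0, 0, -0.2864, -0.037, 0, 1, 0, 0, 0, -0.2864, -0.037, 0, 1, 0, 0, 0, -0.2864, -0.037, 0, 1, 0, 0, 0, -0.2864, -0.037, 0, 1, 0, 0, 0, -0.2864, -0.037, 0, 1, 0, 0, 0, -0.2864, -0.037, 0, 1, 0, 0, 0, -0.2864, -0.037, 0, 1, 0, 0, 0, -0.2864, -0.037, 0, 1])

```text
clock: 66.58
position: [0.4692, -0.3288, 0.1956]
ee_rot: [0.744, 0.668, 0.0, -0.0]
ft_force: [0.5, 0.1, 0.1]
grip_width: 1.004
grasp_force: 0.0
```

Run:
```python
from h import *
im=viewer.camera("top")[:,:,::-1].copy();cv2.imwrite('pics/end.png',im)
H,S,V=cv2.split(cv2.cvtColor(im,cv2.COLOR_BGR2HSV))
m=cropmask(cv2.morphologyEx((V>163).astype(np.uint8),cv2.MORPH_OPEN,np.ones((3,3))),235,150,360,263)
c=np.cos(np.radians(6.2));s=np.sin(np.radians(6.2))
for b in blobs(m,200):
    r=rect(b,'top',.10);d=r[:2]-[585,-4.25];print('on pan',r,'scale xy',np.round([d[0]*c-d[1]*s,d[0]*s+d[1]*c],1))
print(vials(im)); print('left on bench',cartons(im))
for n,mm in dict(brass=(H<30)&(S>70),silver=(H<40)&(S>8)&(S<70)).items():
    print(n,[rect(b,'top',.012) for b in blobs(cropmask(mm.astype(np.uint8),147,220,203,253),60)])
print(status.get_obs()['position'],status.get_obs()['clock'])
```

```text
on pan [535.8 -52.6  92.4  63.1  83.8] scale xy [-43.7 -53.4]
on pan [546.8  52.2  92.3  63.1  83.7] scale xy [-44.1  52. ]
on pan [624.6 -61.2  92.4  63.1  83.9] scale xy [ 45.5 -52.3]
on pan [634.8  42.3  92.2  64.5  83.9] scale xy [44.5 51.7]
{'l': (array([460.9,  92.1]), 0.1, array([143, 155, 156, 155, 146, 135, 126,  88,  54,  51,  52,  54,  58,
        85, 122, 137, 148, 155, 156, 155, 138])), 'r': (array([442.5, -66.8]), -0.2, array([144, 156, 155, 154, 142, 131, 125,  88,  56,  52,  53,  58,  69,
        91, 127, 134, 146, 155, 156, 154, 136]))}
left on bench []
brass [array([574.3, 276.7,  66.9,  27.9,   0.8])]
silver [array([571.3, 349.4,  67.4,  25.7,   1.1])]
[ 0.46908337 -0.32895979  0.19572134] 66.625
```

```bash
python3 -c "
from workcell import manip;print(manip.hand_in())"
```

```text
the job is handed in; nothing more can be done
None
```

The job is handed in: both lock cylinders are in the blue tray, both bubbles stand between their lines, the zero key was pressed with the pan empty, and all four white cartons are on the pan at least 13 mm in from its edges. While I lowered the first carton, the scale briefly took about 20 N.

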